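# Set out a craft-class kit round the dish

### The arm

A 6-joint arm with a two-finger parallel gripper is mounted at the origin on the work surface. World frame = base frame: x ahead of the robot, y to its left, z up, the work surface at z = 0. Lengths are in m, angles in degrees, forces in N, time in s.
With the tool pointing down it reaches from about 0.35 to 0.725 m from the base axis. Payload 4.3 kg.
Tool frame: the origin (TCP) lies between the finger pads; the fingertips stand 19 mm ahead of it and the grasp point (between the pads) is the TCP (bot.tip_extent is the distance from the TCP to the fingertips, in m); z points along the fingers, x is the direction in which the jaws open and shut, and the axes are right-handed (so a half turn about z gives the same grasp; the last joint's range is limited). The gripper opens to 85 mm and grips with 20 to 120 N. Pads are 22 mm wide; open, the fingers measure 114 mm over their backs; the gripper's body (76 mm by 85 mm) begins 54 mm behind the grasp point. The pads swing forward as they close: fully open they stand 13 mm farther back than shut.
Start: joints at [64.097, 21.618, 4.641, 73.018, 0, 83.68], TCP at [0.193, 0.542, 0.25] pointing down, gripper open.
Joint ranges: [-156.06, 156.06], [-48.1, 94.91], [-58.44, 69.94], [-101.28, 121.22], [-78.64, 73.56], [-180, 180]. Speed limits (degrees/s): [147.25, 147.25, 180, 180, 180, 180].

### API

Orientations are given as a 3x3 rotation matrix whose columns are the frame's x, y, z axes.
In Python, from station import telemetry, imaging, bot gives the robot as it stands.
- The arm moves only by the tool jog_arm, never from a script. Its argument "series" is a list that holds one entry, the list of rows, each a list of 7 numbers: the turn, a rotation vector about the world's x, y, z in rad, then the shift along the world's x, y, z in mm, then the opening, from -1 (shut) to 1 (fully open). In form: [[[wx, wy, wz, x, y, z, fingers], ...]]. A call has 1 to 5 rows; each row shifts and turns the pose as measured when the row begins; what a row does not reach is not made up. A row lasts 1/10 s, in which the tool goes at most 50 mm and 8.59 degrees, less where a joint would pass 70% of its speed; a pose out of reach is approached as far as the arm can. A call with a gripper value outside its range is refused whole. The fingers move at their own pace and stop on an object; the grip force is fixed at half the most. Time passes only in rows, so rows that do not move let the fingers close. It gives the time, the measured TCP pose, the force and the opening at its end, in the units of the state.
- telemetry.get_obs(): the state, without advancing time (a new reading comes with each control period).
- imaging.snapshot(name): name is "side" or "top" or "wrist"; returns the picture (480x640x3 uint8, red, green, blue); there is no depth.
- imaging.get_calibration(name): a dict with "mtx" (3x3 intrinsics, pixels), "cam_to_world" (4x4, takes a point from camera to world coordinates). Camera axes: x right, y down, z forward; pixel columns grow to the right and rows downward; lengths in m; the calibration is good to about 2 mm. The wrist camera is an equidistant fisheye: a pixel r from the principal point sees the ray r / f radians off the axis. A picture is of the moment at which its call begins: read the wrist's pose just before it. get_calibration takes no time and is no camera call; for the wrist camera it gives the pose at the moment of the call.
- bot.hand_in(): hands the job in, once; it reports no verdict.
The state is a dict: "time": time; "joint_pos": joint angles; "qd": joint speeds; "joint_efforts": joint torques, N m; "ee_pos": TCP position; "tool_rot": TCP orientation; "ft_force": force on the tool from outside, world axes, zero at the start; "moment": the same for the moment, N m; "gripper_width": finger opening in m.
Only numpy, scipy, OpenCV 4.12 (cv2) and the standard library are available. Lean on these libraries where they do the work, as an engineer would, in place of code of your own. Each camera call takes 0.05 s, during which the arm holds its last target.

### The job

Set out the next participant's kit around the clear dish; left and behind are as seen from the robot, square to the edges of the green mat. Stand the white-lidded jar directly left of the dish and the yellow-lidded jar directly behind it (farther from the robot), each in line with the dish's centre with a gap of about a finger's width (20 mm), and set the blue tin centred on top of the white-lidded jar. Lay the left-hand stand foot flat, peg up, inside the tray on the left of the mat and the right-hand foot likewise in the tray on the right, and do not push the dish from its place.

Things in the scene. Friction and masses are not known exactly. Their poses are not given: they have to be found in the camera images.
- mat: fixed thin green work mat, 200 mm (x) by 240 mm (y), 3 mm thick, a white stripe along the edge nearest the robot. Origin: centre of its underside, on the table; x points away from the robot (behind), y to the left. It may be turned a little on the table. A yellow scoop lies on its far left part.
- dish_center (a point): round clear shallow dish with a blue disc in its bottom, 90 mm across, 15 mm high, 120 g, loose, standing on the mat; it stays where it is. This point: its centre, 7.5 mm above its foot. Its axes are the mat's: x behind, y left.
- jar_white_center (a point): small closed amber glass jar with a flat white lid; body 44 mm across and 36 mm high, lid 37 mm across, 50 mm high in all, 90 g; starts upright on the table. This point: its centre, 25 mm above its foot. z up.
- jar_yellow_center (a point): small closed amber glass jar with a flat yellow lid; body 44 mm across and 36 mm high, lid 37 mm across, 50 mm high in all, 90 g; starts upright on the table. This point: its centre, 25 mm above its foot. z up.
- tin_center (a point): flat round blue tin with a small steel spot (18 mm) on top, 40 mm across, 20 mm high, 50 g; starts flat on the table. This point: its centre, 10 mm above its foot. z up.
- foot_left_center (a point): left-hand stand foot: flat brown wooden L, 14 mm thick, 50 g, lying peg up. Long arm 70 x 18 mm; at one end an 18 mm wide short arm sticks out 31 mm sideways; near the other a dark peg (8 mm wide, 10 mm high) stands up. From above, with the peg end pointing away from you, the short arm points left. Point: mid-width of long arm, 7 mm up, 5 mm from its middle towards the peg; x along it to the peg, z up. Grip here.
- foot_right_center (a point): right-hand stand foot: flat brown wooden L, 14 mm thick, 50 g, lying peg up. Long arm 70 x 18 mm; at one end an 18 mm wide short arm sticks out 31 mm sideways; near the other a dark peg (8 mm wide, 10 mm high) stands up. From above, with the peg end pointing away from you, the short arm points right. Point: mid-width of long arm, 7 mm up, 5 mm from its middle towards the peg; x along it to the peg, z up. Grip here.
- tray_left: fixed open grey tray to the left of the mat, 126 mm (x) by 116 mm (y) outside, 22 mm high, walls and floor 3 mm. Origin: centre of its underside, on the table.
- tray_right: fixed open orange tray to the right of the mat, 126 mm (x) by 116 mm (y) outside, 22 mm high, walls and floor 3 mm. Origin: centre of its underside, on the table.
Mind the look-alikes: they are no part of the job. Of the things shaped like the part that bears tin_center, the blue one is meant.

How it is judged:
By the outcome, as a careful person would: the job done as asked, in the order asked, and still so for the second after the job is handed in, with the robot touching nothing.
It also fails if it takes over 115 s, if anything falls off the work surface, if the arm or the gripper's body presses on something with over 40 N, if the wrist force passes 120 N, or if a joint passes its speed limit or range.

## Working session

There is one attempt and no reset: what is moved stays moved. The work goes in short steps, Python scripts to look and compute and a tool call to move; the robot and the scene stay as the last step left them, time stands still between calls to the robot, and variables do not carry over. Pictures are saved under pics/ and viewed, and the job is handed in when it is done.

Besides the shell and the picture viewer there is one more tool, called by a JSON object that holds its "op" and its "data", one argument or row to a line. jog_arm: Moves the arm, as the interface text tells. Its arguments: {"type":"object","properties":{"series":{"type":"array","items":{"type":"array","items":{"type":"array","items":{"type":"number"}}}}},"required":["series"]}

```bash
ls; mkdir -p pics
python3 - <<'E'
from station import telemetry, imaging, bot
import cv2,numpy as np
np.set_printoptions(precision=4,suppress=True)
print(telemetry.get_obs())
for n in ["top","side","wrist"]:
    c=imaging.get_calibration(n); print(n,c)
    im=imaging.snapshot(n); cv2.imwrite(f"pics/{n}0.png",im[:,:,::-1])
print(bot.tip_extent)
E
```

```text
pics
{'time': 0.0, 'joint_pos': array([64.0961, 21.6625,  4.5614, 73.0181,  0.0005, 83.6806]), 'qd': array([ 0.0106, -0.0481, -0.0328,  0.0727, -0.1097,  0.0017]), 'joint_efforts': array([  0.0014, -46.3605,  26.9875,   0.0209,   0.    ,  -0.    ]), 'ee_pos': array([0.1925, 0.5412, 0.2493]), 'tool_rot': array([[ 0.3352,  0.9421, -0.0009],
       [ 0.9421, -0.3352, -0.0019],
       [-0.0021, -0.0002, -1.    ]]), 'ft_force': array([-0.1669,  0.0513,  0.4156]), 'moment': array([0.0178, 0.0178, 0.077 ]), 'gripper_width': 0.08540577717702195}
top {'mtx': array([[602.7884,   0.    , 326.0892],
       [  0.    , 602.7884, 240.1044],
       [  0.    ,   0.    ,   1.    ]]), 'cam_to_world': array([[-0.1217, -0.9646,  0.2341,  0.1832],
       [-0.9926,  0.1188, -0.0266,  0.0126],
       [-0.0022, -0.2356, -0.9719,  1.1204],
       [ 0.    ,  0.    ,  0.    ,  1.    ]])}
side {'mtx': array([[480.7483,   0.    , 315.4292],
       [  0.    , 480.7483, 238.7949],
       [  0.    ,   0.    ,   1.    ]]), 'cam_to_world': array([[ 0.9926, -0.091 ,  0.0807,  0.3529],
       [-0.1197, -0.6114,  0.7822, -0.6268],
       [-0.0219, -0.7861, -0.6178,  0.5444],
       [ 0.    ,  0.    ,  0.    ,  1.    ]])}
wrist {'mtx': array([[371.6483,   0.    , 323.4889],
       [  0.    , 371.6483, 235.3396],
       [  0.    ,   0.    ,   1.    ]]), 'cam_to_world': array([[ 0.3352,  0.8902,  0.3086,  0.1136],
       [ 0.9422, -0.3158, -0.1123,  0.5709],
       [-0.0024,  0.3284, -0.9445,  0.3748],
       [ 0.    ,  0.    ,  0.    ,  1.    ]])}
0.019
```

View pics/top0.png

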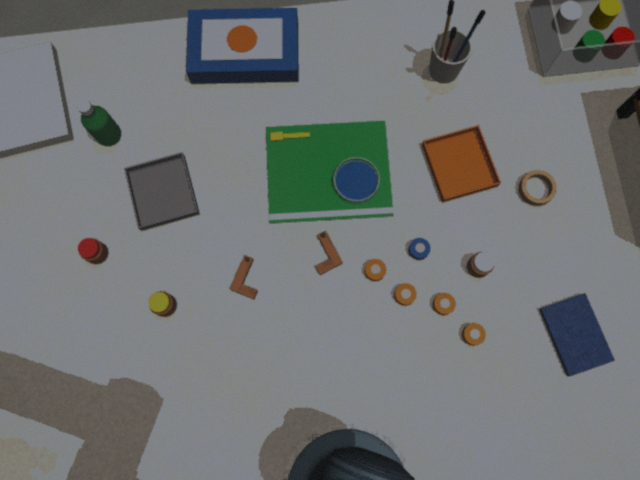

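View pics/side0.png

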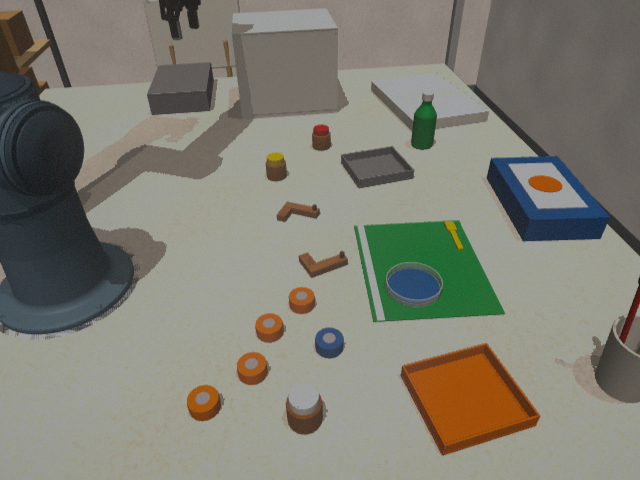

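View pics/wrist0.png

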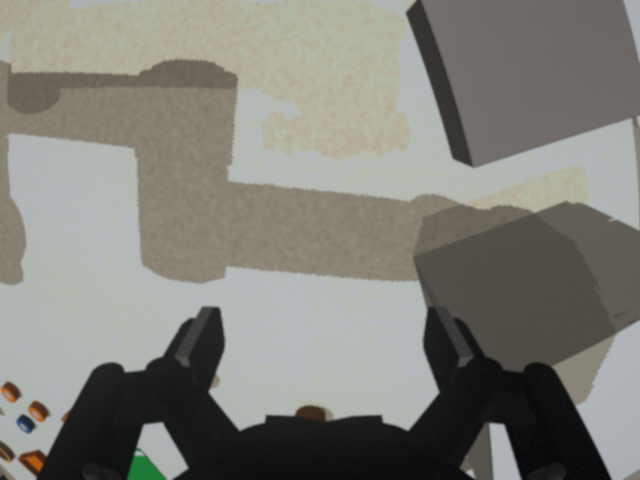

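Run:
```python
import cv2
t=cv2.imread('pics/top0.png'); s=cv2.imread('pics/side0.png')
cv2.imwrite('pics/tz1.png',cv2.resize(t[220:345,220:420],None,fx=4,fy=4,interpolation=cv2.INTER_CUBIC))
cv2.imwrite('pics/tz2.png',cv2.resize(t[110:230,250:510],None,fx=3,fy=3,interpolation=cv2.INTER_CUBIC))
a=cv2.resize(t[225:300,400:510],None,fx=5,fy=5,interpolation=cv2.INTER_CUBIC)
cv2.imwrite('pics/tz3.png',a)
cv2.imwrite('pics/sz1.png',cv2.resize(s[180:300,250:500],None,fx=3,fy=3,interpolation=cv2.INTER_CUBIC))
```

```text
(no output)
```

View pics/tz1.png

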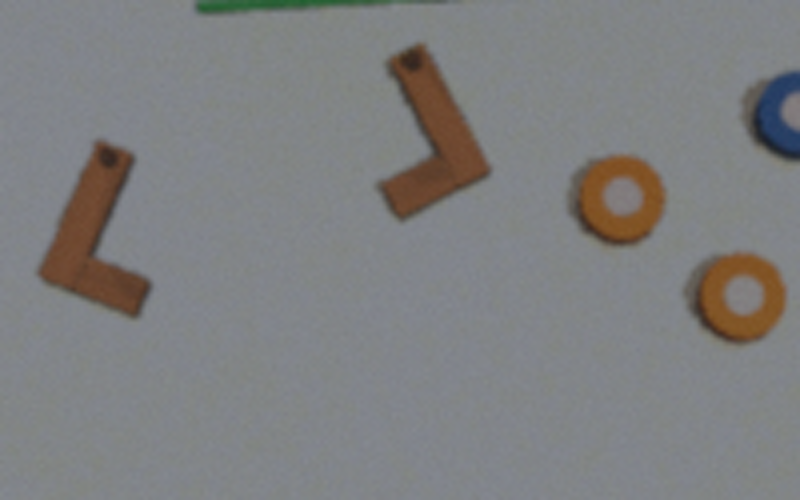

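View pics/tz3.png

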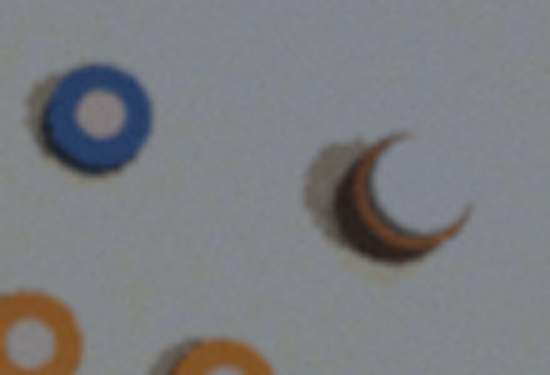

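View pics/tz2.png

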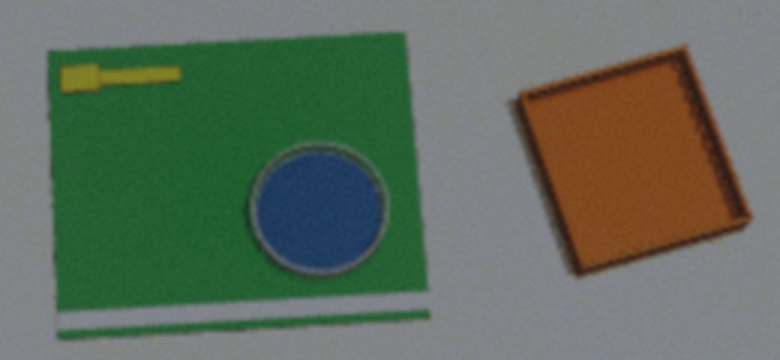

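View pics/sz1.png

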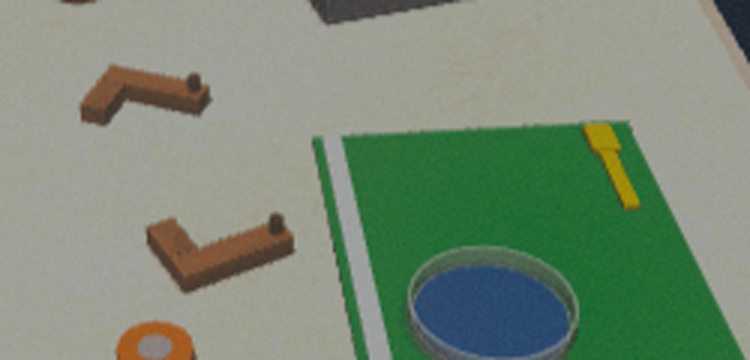

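```bash
cat > h.py <<'E'
from station import telemetry, imaging, bot
import cv2,numpy as np
np.set_printoptions(precision=4,suppress=True)
def rays(cal,px,fish=False):
    K=cal["mtx"];T=cal["cam_to_world"];px=np.atleast_2d(np.asarray(px,float))
    if fish:
        d=(px-K[:2,2])/[K[0,0],K[1,1]];r=np.linalg.norm(d,axis=1)
        v=np.c_[d*(np.sinc(r/np.pi))[:,None],np.cos(r)]
    else: v=np.c_[(px-K[:2,2])/[K[0,0],K[1,1]],np.ones(len(px))]
    return T[:3,3],v@T[:3,:3].T
def toz(cal,px,z,fish=False):
    o,d=rays(cal,px,fish); return (o+d*((z-o[2])/d[:,2])[:,None])[:,:2]
def proj(cal,P):
    T=np.linalg.inv(cal["cam_to_world"]);p=np.atleast_2d(P)@T[:3,:3].T+T[:3,3]
    q=p@cal["mtx"].T; return q[:,:2]/q[:,2:]
def mask(im,lo,hi):
    return cv2.inRange(cv2.cvtColor(im,cv2.COLOR_BGR2HSV),np.array(lo),np.array(hi))
def blobs(m,amin=30):
    cs,_=cv2.findContours(m,cv2.RETR_EXTERNAL,cv2.CHAIN_APPROX_NONE)
    return [c for c in cs if cv2.contourArea(c)>amin]
def circ(P):
    A=np.c_[2*P,np.ones(len(P))];s=np.linalg.lstsq(A,(P**2).sum(1),rcond=None)[0]
    return s[:2],np.sqrt(s[2]+s[:2]@s[:2])
def say(n,c,cal,z,fish=False):
    P=toz(cal,c[:,0],z,fish); ctr,r=circ(P); b=cv2.minAreaRect((P*1000).astype(np.float32))
    px=c[:,0].mean(0)
    print(n,"px",px.round(1),"circ",(ctr*1000).round(1),"r",round(r*1000,1),"rect",np.round(b[0],1),np.round(b[1],1),round(b[2],1))
E
python3 - <<'E'
from h import *
for cam in ["top","side"]:
    im=cv2.imread(f'pics/{cam}0.png');cal=imaging.get_calibration(cam)
    for n,lo,hi,z in [("green",(45,100,40),(75,255,255),.003),("blue",(100,100,50),(125,255,255),.02),("yellow",(24,150,80),(32,255,255),.05),("red",(0,200,80),(4,255,255),.05),("orange",(8,150,80),(20,255,255),.02),("wood",(0,80,40),(12,200,255),.014)]:
        for c in blobs(mask(im,lo,hi),60 ): say(cam+" "+n,c,cal,z)
E
```

```text
top green px [331.  217.7] circ [523.4 -34.6] r 74.1 rect [495.  -32.8] [235.3   4.5] 86.4
top green px [327.4 167.1] circ [600.9 -39.1] r 118.8 rect [600.9 -39.3] [237.6 179.3] 86.3
top green px [103.1 128.3] circ [742.8 400.2] r 29.6 rect [739.9 399.4] [88.  49.5] 34.3
top green px [592.7  38.4] circ [ 812.5 -618.8] r 19.9 rect [ 815.  -618.7] [33.2 46.2] 0.8
top blue px [576.8 334.2] circ [ 220.  -446.1] r 60.0 rect [ 220.  -445.7] [125.5  87.4] 11.5
top blue px [419.1 248. ] circ [ 411.9 -188.5] r 18.6 rect [ 412.1 -188.6] [36.5 38.1] 48.4
top blue px [356. 180.] circ [559.8 -89.1] r 38.7 rect [559.7 -89.2] [77.1 77.2] 82.8
top blue px [242.   40.3] circ [887.8 101.7] r 104.4 rect [888.2 101.7] [225.2 144. ] 84.3
top yellow px [158.8 301.9] circ [365.2 293.4] r 17.0 rect [364.8 293. ] [34.  34.3] 39.9
top yellow px [288.4 135.4] circ [654.1  29.4] r 22.9 rect [655.8  27.8] [15.8 71.6] 0.0
top yellow px [609.7   6.5] circ [ 851.2 -642.7] r 19.6 rect [ 849.6 -642.3] [42.8 34.3] 82.9
top red px [622.6  34.6] circ [ 786.3 -652.7] r 17.6 rect [ 788.8 -652.5] [29.4 41.8] 1.9
top orange
[... 2788 characters left out ...]
c [ 305.4 -226. ] r 16.8 rect [ 305.4 -231.3] [39.  27.9] 4.2
side wood px [456.3 386.3] circ [ 570.  -299.2] r 71.2 rect [ 572.2 -295. ] [136.1 126.9] 9.7
side wood px [270. 333.] circ [ 331.6 -158.5] r 17.1 rect [ 332.3 -162.5] [39.4 32.6] 6.5
side wood px [301.2 305.5] circ [ 382.1 -110.6] r 17.2 rect [ 381.9 -114.1] [32.5 38.7] 85.1
side wood px [630.2 316.1] circ [ 836.4 -179.8] r 48.9 rect [ 858.5 -198.9] [133.3   8.6] 44.7
side wood px [321.1 263.8] circ [422.6 -17.1] r 27.0 rect [424.7 -14.3] [66.7 57.7] 21.9
side wood px [297.7 210.6] circ [395.9 130.6] r 29.1 rect [399.1 131.3] [60.3 74.8] 68.0
side wood px [320.4 130.9] circ [486.7 479. ] r 29.2 rect [488.3 478.9] [74.  39.5] 83.4
```

Run:
```python
from h import *
im=cv2.imread('pics/top0.png');cal=imaging.get_calibration("top")
sd=cv2.imread('pics/side0.png');cs=imaging.get_calibration("side")
m=mask(im,(45,100,40),(75,255,255));m[:,:250]=0;m[:110]=0;m[230:]=0;m[:,400:]=0
P=toz(cal,np.argwhere(m)[:,::-1],.003)*1000
print("mat",cv2.minAreaRect(P.astype(np.float32)))
for n,I,C in(("top",im,cal),("side",sd,cs)):
    for c in blobs(mask(I,(100,100,50),(125,255,255)),500):
        if abs(c[:,0].mean(0)-([356,180] if n=="top" else [413,284])).max()<8:
            for z in(.004,.006): say(n+" dish",c,C,z)
# dish rim outer: nongreen within mat near dish
m=mask(im,(45,90,30),(75,255,255)); h=cv2.bitwise_not(m)[140:217,318:394]
b=max(blobs(h.copy()),key=cv2.contourArea)+np.array([318,140]); say("rim",b,cal,.018); print(toz(cal,[484.6,262.6],.05))
# lid white: try triangulating the lid in both
# grey tray
hsv=cv2.cvtColor(im,cv2.COLOR_BGR2HSV); print(hsv[190,162],hsv[190,230], hsv[263,485],hsv[250,500])
g=cv2.inRange(hsv[:,:,2],0,int(hsv[190,162][2])+20); g[:145]=0;g[235:]=0;g[:,:122]=0;g[:,205:]=0
for c in blobs(g,500): say("tray",c,cal,.022)
```

```text
mat ((591.5807495117188, -38.67613220214844), (237.60302734375, 197.92364501953125), 86.34687805175781)
top dish px [356. 180.] circ [565.2 -90.6] r 39.3 rect [565.2 -90.7] [78.2 78.3] 82.8
top dish px [356. 180.] circ [564.6 -90.4] r 39.2 rect [564.5 -90.5] [78.1 78.1] 82.8
side dish px [413.5 283.7] circ [566.5 -80.9] r 36.8 rect [565.9 -80.8] [67.9 80.5] 81.7
side dish px [413.5 283.7] circ [565.7 -82.9] r 36.7 rect [565.1 -82.8] [67.7 80.2] 81.7
rim px [356.  179.2] circ [561.7 -89.5] r 44.7 rect [562.4 -89.4] [89.1 90.7] 38.8
[[ 0.3644 -0.2963]]
[150   6  82] [ 90   4 131] [109  20 139] [110  16 140]
tray px [161.2 191.4] circ [582.7 283.8] r 71.4 rect [582.7 283.5] [133.6 119.1] 9.6
```

{"op": "jog_arm", "data": {
  "series": [
    [[0,0,-0.15,48,-12,-10,0.6],[0,0,-0.15,48,-12,-10,0.6],[0,0,-0.15,45,-20,-10,0.6],[0,0,-0.15,35,-35,0,0.6],[0,0,-0.15,25,-43,0,0.6]]
  ]
}}

```text
time: 0.65
ee_pos: [0.3936, 0.4214, 0.2167]
tool_rot: [[0.888, 0.459, -0.002], [0.459, -0.888, 0.002], [-0.001, -0.002, -1.0]]
ft_force: [0.3, -0.3, -0.1]
gripper_width: 0.0684
```

{"op": "jog_arm", "data": {
  "series": [
    [[0,0,-0.14,10,-48,0,0.6],[0,0,-0.14,10,-48,0,0.6],[0,0,-0.13,10,-48,0,0.6],[0,0,-0.13,5,-49,0,0.6],[0,0,0,5,-49,0,0.6]]
  ]
}}

```text
time: 1.15
ee_pos: [0.436, 0.1749, 0.2142]
tool_rot: [[0.996, -0.09, -0.001], [-0.09, -0.996, 0.001], [-0.001, -0.001, -1.0]]
ft_force: [1.3, -0.3, 0.2]
gripper_width: 0.0679
```

{"op": "jog_arm", "data": {
  "series": [
    [[0,0,0,0,-50,0,0.6],[0,0,0,0,-50,0,0.6],[0,0,0,0,-50,0,0.6],[0,0,0,-5,-49,0,0.6],[0,0,0,-10,-48,0,0.6]]
  ]
}}

```text
time: 1.65
ee_pos: [0.4202, -0.0739, 0.2137]
tool_rot: [[0.996, -0.089, 0.001], [-0.089, -0.996, 0.0], [0.001, -0.0, -1.0]]
ft_force: [1.2, -0.5, -0.2]
gripper_width: 0.0682
```

{"op": "jog_arm", "data": {
  "series": [
    [[0,0,0,-10,-48,0,0.6],[0,0,0,-10,-48,0,0.6],[0,0,0,-10,-48,-10,0.6],[0,0,0,-10,-40,-10,0.6],[0,0,0,0,0,0,0.6]]
  ]
}}

```text
time: 2.15
ee_pos: [0.3771, -0.2666, 0.1937]
tool_rot: [[0.995, -0.097, 0.003], [-0.097, -0.995, -0.003], [0.003, 0.003, -1.0]]
ft_force: [0.0, 0.9, 0.3]
gripper_width: 0.0686
```

Run:
```python
from h import *
o=telemetry.get_obs();print(o["time"],o["ee_pos"],o["tool_rot"][:,0])
c=imaging.get_calibration("wrist");im=imaging.snapshot("wrist")[:,:,::-1];cv2.imwrite("pics/w1.png",im)
print(c["cam_to_world"])
```

```text
2.15 [ 0.3771 -0.2666  0.1937] [ 0.9952 -0.0973  0.0034]
[[ 0.9952 -0.0928 -0.0296  0.386 ]
 [-0.0973 -0.9387 -0.3306 -0.1807]
 [ 0.0029  0.3319 -0.9433  0.3188]
 [ 0.      0.      0.      1.    ]]
```

View pics/w1.png

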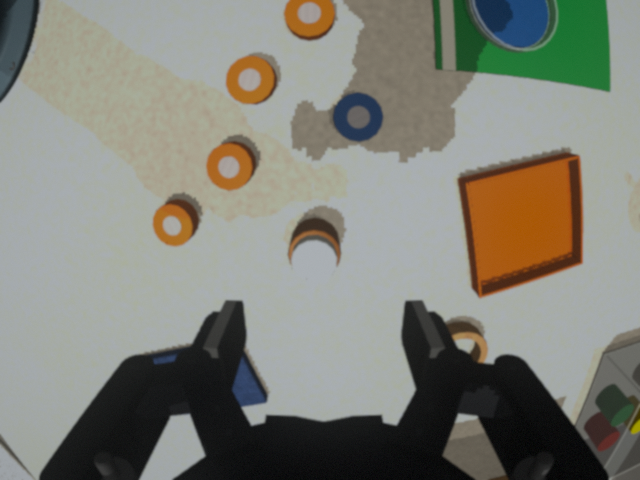

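Run:
```python
from h import *
im=cv2.imread("pics/w1.png");c=imaging.get_calibration("wrist")
g=im[:,:,0]; print(im[258,314],im[258,370],im[290,314],im[273,314])
z=cv2.resize(im[215:300,265:365],None,fx=6,fy=6,interpolation=cv2.INTER_CUBIC)
cv2.imwrite("pics/w1z.png",np.clip((z.astype(float)-120)*2,0,255).astype(np.uint8))
for t in(215,225,235):
  m=cv2.inRange(im.min(2),t,255); 
  for b in blobs(m,150):
    p=b[:,0].mean(0)
    if abs(p[0]-314)<25 and abs(p[1]-258)<25: say("lid",b,c,.05,True)
for b in blobs(mask(im,(100,100,50),(125,255,255)),300): say("blue",b,c,.02,True)
```

```text
[178 174 168] [179 174 169] [175 176 170] [178 173 168]
blue px [246.2 384.8] circ [ 277.1 -445.2] r 25.0 rect [ 273.1 -442.3] [33.5 64.9] 11.4
blue px [357.7 116.4] circ [ 413.7 -186.4] r 18.4 rect [ 413.6 -186.3] [36.4 37.6] 85.5
blue px [513.8  17.4] circ [ 560.9 -100. ] r 30.2 rect [ 561.4 -106. ] [74.  43.4] 6.4
```

View pics/w1z.png

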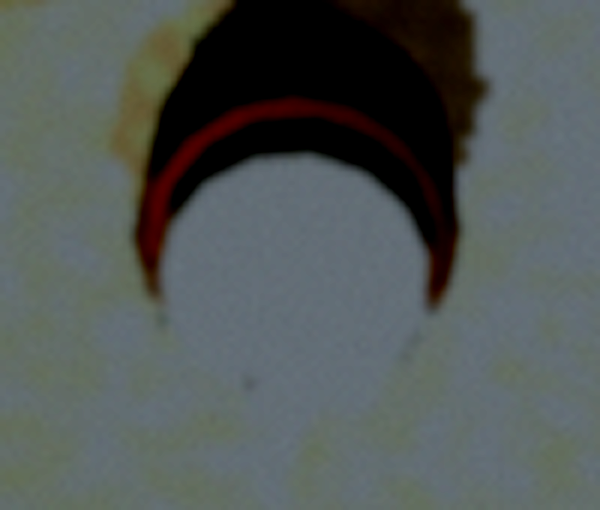

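Run:
```python
from h import *
c=imaging.get_calibration("wrist")
p=np.array([[161,280],[170,218],[210,175],[250,155],[300,152],[350,162],[395,195],[422,245],[428,285],[405,345],[250,385]])/6+[265,215]-.4
print(circ(toz(c,p,.05,True)))
print(circ(toz(c,p[:9],.05,True)))
```

```text
(array([ 0.3681, -0.2929]), np.float64(0.017543740084533032))
(array([ 0.368, -0.293]), np.float64(0.01762970485414927))
```

{"op": "jog_arm", "data": {
  "series": [
    [[0,0,0.035,-9,-27,-10,0.6],[0,0,0,0,0,-45,0.6],[0,0,0,0,0,-45,0.6],[0,0,0,0,0,-30,0.6],[0,0,0,0,0,0,0.6]]
  ]
}}

```text
time: 2.7
ee_pos: [0.3709, -0.2881, 0.0631]
tool_rot: [[0.999, -0.054, 0.008], [-0.054, -0.999, -0.002], [0.009, 0.001, -1.0]]
ft_force: [-0.6, 0.7, 0.4]
gripper_width: 0.0682
```

{"op": "jog_arm", "data": {
  "series": [
    [[0.002,0.008,-0.01,-3,-5.5,-10,0.6],[0,0,0,0,0,-12,0.6],[0,0,0,0,0,-10,0.6],[0,0,0,0,0,0,0.6],[0,0,0,0,0,0,-0.2]]
  ]
}}

```text
time: 3.2
ee_pos: [0.3713, -0.2942, 0.0331]
tool_rot: [[0.998, -0.061, 0.004], [-0.061, -0.998, -0.003], [0.004, 0.003, -1.0]]
ft_force: [-1.1, 0.4, 0.2]
gripper_width: 0.0554
```

{"op": "jog_arm", "data": {
  "series": [
    [[0,0,0,0,0,0,-0.2],[0,0,0,0,0,0,-0.2],[0,0,0,0,0,0,-0.2],[0,0,0,0,0,0,-0.2]]
  ]
}}

```text
time: 3.6
ee_pos: [0.372, -0.2952, 0.0349]
tool_rot: [[0.998, -0.061, 0.006], [-0.061, -0.998, -0.006], [0.006, 0.005, -1.0]]
ft_force: [0.4, 0.1, -1.5]
gripper_width: 0.0421
```

{"op": "jog_arm", "data": {
  "series": [
    [[0,0,0,0,0,0,-0.5],[0,0,0,0,0,15,-0.5],[0,0,0,0,0,40,-0.5],[0,0,0,10,10,40,-0.5],[0,0,0,22,33,15,-0.5]]
  ]
}}

```text
time: 4.1
ee_pos: [0.4006, -0.2514, 0.1453]
tool_rot: [[0.998, -0.068, 0.0], [-0.068, -0.998, -0.001], [0.0, 0.001, -1.0]]
ft_force: [1.3, -0.9, -0.6]
gripper_width: 0.0418
```

{"op": "jog_arm", "data": {
  "series": [
    [[0,0,0,25,37,0,-0.5],[0,0,0,25,37,0,-0.5],[0,0,0,25,37,0,-0.5],[0,0,0,25,37,0,-0.5],[0,0,0,25,37,0,-0.5]]
  ]
}}

```text
time: 4.6
ee_pos: [0.5315, -0.0624, 0.1501]
tool_rot: [[0.997, -0.074, 0.009], [-0.074, -0.997, -0.007], [0.01, 0.006, -1.0]]
ft_force: [1.1, -0.3, -1.7]
gripper_width: 0.0418
```

{"op": "jog_arm", "data": {
  "series": [
    [[0.006,0.009,0.01,19,30,0,-0.5],[0,0,0,18,29,0,-0.5],[0,0,0,0,0,0,-0.5],[0,0,0,0,0,0,-0.5]]
  ]
}}

```text
time: 5.0
ee_pos: [0.572, 0.0049, 0.1492]
tool_rot: [[0.998, -0.055, 0.001], [-0.055, -0.998, 0.001], [0.001, -0.001, -1.0]]
ft_force: [0.4, 0.4, -1.0]
gripper_width: 0.0422
```

Run:
```python
from h import *
o=telemetry.get_obs();print(o["time"],o["ee_pos"],o["tool_rot"],o["gripper_width"])
c=imaging.get_calibration("wrist");im=imaging.snapshot("wrist")[:,:,::-1];cv2.imwrite("pics/w2.png",im)
o=telemetry.get_obs();print(o["time"],o["ee_pos"],o["ft_force"])
im=imaging.snapshot("side")[:,:,::-1];cv2.imwrite("pics/s2.png",im)
```

```text
5.0 [0.572  0.0049 0.1492] [[ 0.9985 -0.0549  0.0007]
 [-0.0549 -0.9985  0.001 ]
 [ 0.0007 -0.001  -1.    ]] 0.04220864505745173
5.05 [0.572  0.0048 0.1493] [ 0.2517  0.5063 -1.6869]
```

View pics/w2.png

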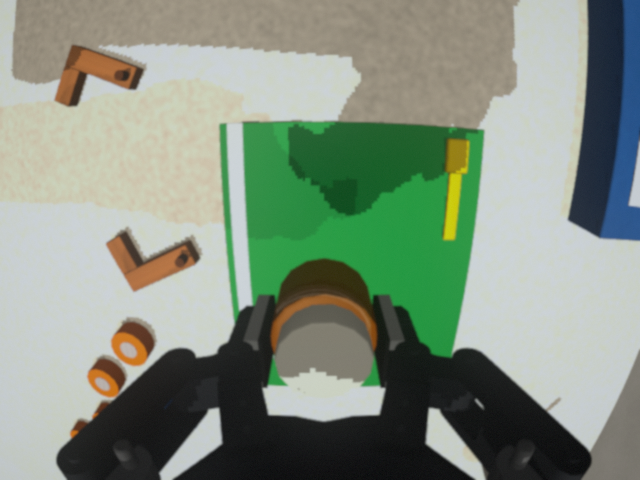

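View pics/s2.png

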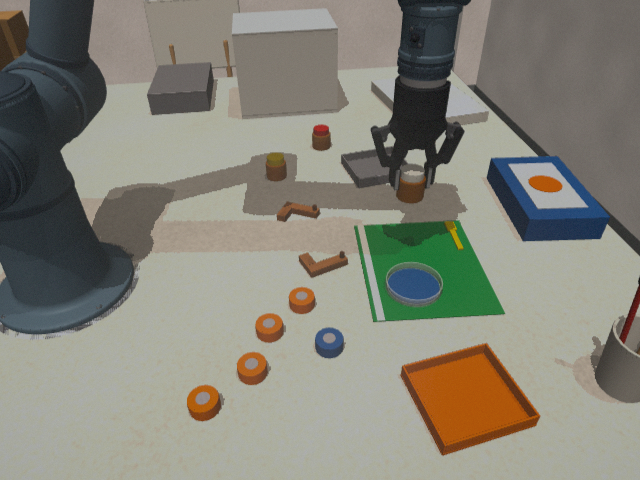

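Run:
```python
from h import *
im=cv2.imread("pics/w2.png");c=imaging.get_calibration("wrist")
z=cv2.resize(im[255:400,245:400],None,fx=5,fy=5,interpolation=cv2.INTER_CUBIC);cv2.imwrite("pics/w2z.png",z)
s=cv2.imread("pics/side0.png");cv2.imwrite("pics/s0z.png",cv2.resize(s[255:315,375:455],None,fx=9,fy=9,interpolation=cv2.INTER_CUBIC))
t=cv2.imread("pics/top0.png");cv2.imwrite("pics/t0z.png",cv2.resize(t[150:210,325:390],None,fx=9,fy=9,interpolation=cv2.INTER_CUBIC))
```

```text
(no output)
```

View pics/w2z.png

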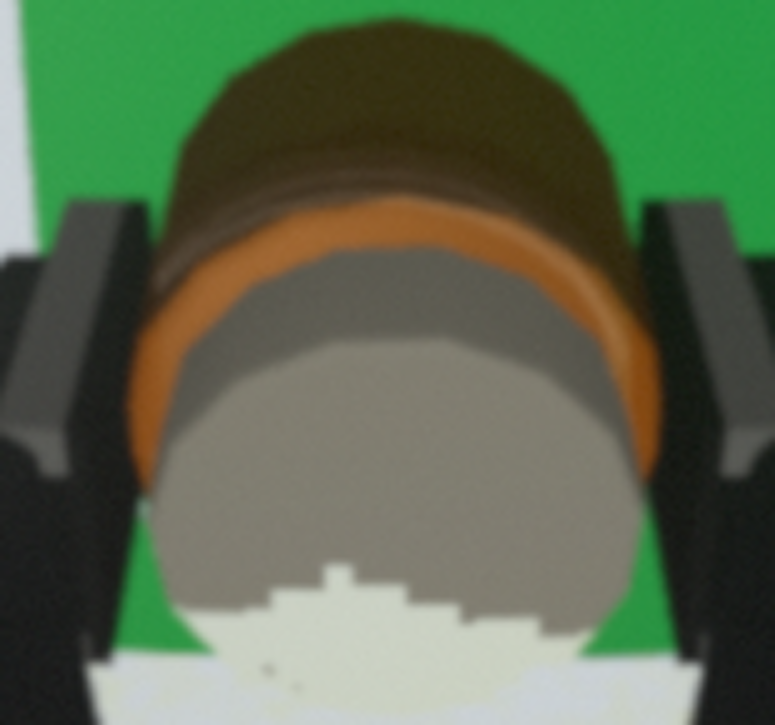

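View pics/s0z.png

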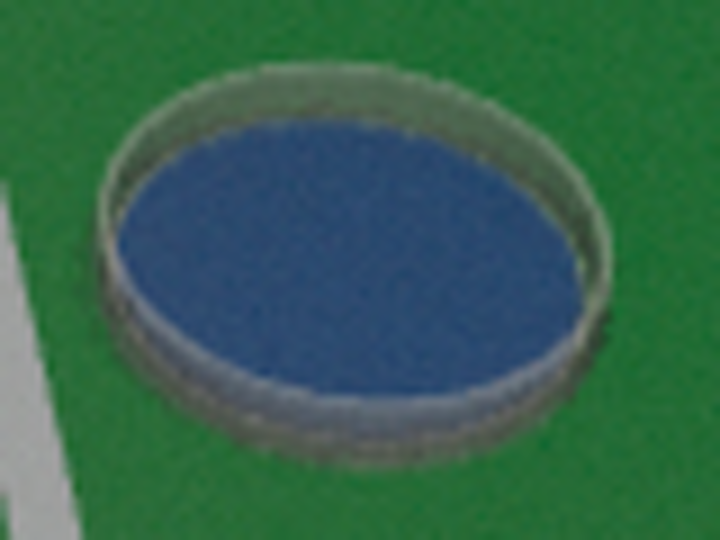

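View pics/t0z.png

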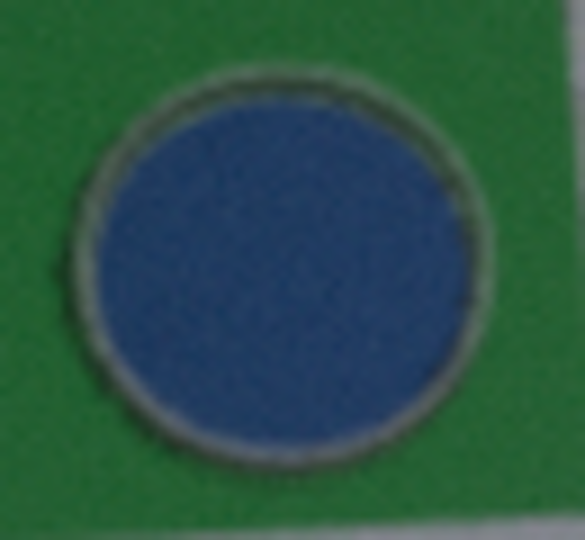

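Run:
```python
from h import *
cs=imaging.get_calibration("side");ct=imaging.get_calibration("top")
p=np.array([[330,61],[200,86],[130,138],[99,210],[480,93],[560,148],[606,220],[613,260],[385,406]])/9+[375,255]-.45
print("side rim",circ(toz(cs,p,.018)))
p=np.array([[280,61],[160,113],[72,255],[497,245],[430,125],[360,76],[100,170]])/9+[325,150]-.45
print("top rim",circ(toz(ct,p,.018)))
c=imaging.get_calibration("wrist")
p=np.array([[152,510],[165,440],[235,380],[335,342],[450,338],[550,378],[620,440],[642,510],[630,590],[580,655],[170,605],[225,660]])/5+[245,255]-.4
P=toz(c,p,.1653,True);print("lid",circ(P), "rect",cv2.minAreaRect((P*1000).astype(np.float32)))
print(P*1000)
```

```text
side rim (array([ 0.5642, -0.0876]), np.float64(0.04440122158425535))
top rim (array([ 0.5621, -0.0903]), np.float64(0.04538888571711353))
lid (array([0.5725, 0.0018]), np.float64(0.018470281300503523)) rect ((572.7820434570312, 4.721439361572266), (30.269519805908203, 36.17253875732422), 87.77330780029297)
[[554.7099   5.434 ]
 [556.4567  11.8564]
 [562.0485  16.9304]
 [569.32    19.8116]
 [577.3014  19.6919]
 [584.1844  15.8471]
 [589.1563  10.0035]
 [590.8292   3.364 ]
 [590.0191  -4.4628]
 [586.1827 -10.9458]
 [554.914   -3.9749]
 [558.5308  -9.8706]]
```

{"op": "jog_arm", "data": {
  "series": [
    [[0,0,-0.008,-3.5,-4.5,-20,-0.5],[0,0,0,0,0,-40,-0.5],[0,0,0,0,0,-30,-0.5],[0,0,0,0,0,0,-0.5],[0,0,0,0,0,0,-0.5]]
  ]
}}

```text
time: 5.6
ee_pos: [0.5664, -0.0068, 0.0597]
tool_rot: [[0.997, -0.074, 0.004], [-0.074, -0.997, -0.001], [0.004, 0.0, -1.0]]
ft_force: [-0.1, -0.6, -0.5]
gripper_width: 0.0421
```

{"op": "jog_arm", "data": {
  "series": [
    [[0,0,0.01,2,7,-8,-0.5],[0,0,0,0,0,-6,-0.5],[0,0,0,0,0,0,-0.5],[0,0,0,0,0,0,-0.5]]
  ]
}}

```text
time: 6.0
ee_pos: [0.5715, -0.0004, 0.0492]
tool_rot: [[0.998, -0.065, 0.011], [-0.065, -0.998, -0.001], [0.011, 0.001, -1.0]]
ft_force: [-0.4, -0.2, -0.9]
gripper_width: 0.0419
```

{"op": "jog_arm", "data": {
  "series": [
    [[0.001,0.011,0,-3,0.8,-4,-0.5],[0,0,0,0,0,-3,-0.5]]
  ]
}}

```text
time: 6.2
ee_pos: [0.5695, 0.0005, 0.0433]
tool_rot: [[0.998, -0.064, 0.001], [-0.064, -0.998, -0.001], [0.001, 0.0, -1.0]]
ft_force: [-0.5, 0.2, -1.7]
gripper_width: 0.042
```

{"op": "jog_arm", "data": {
  "series": [
    [[0,0,0,-1,0,-4,-0.5],[0,0,0,0,0,-1.5,-0.5]]
  ]
}}

```text
time: 6.4
ee_pos: [0.5684, 0.0006, 0.0372]
tool_rot: [[0.998, -0.064, 0.001], [-0.064, -0.998, -0.001], [0.001, 0.001, -1.0]]
ft_force: [-0.1, 1.2, -0.5]
gripper_width: 0.042
```

{"op": "jog_arm", "data": {
  "series": [
    [[0,0,0,0,0,-1.5,-0.5],[0,0,0,0,0,0,-0.5]]
  ]
}}

```text
time: 6.6
ee_pos: [0.5687, 0.0006, 0.0372]
tool_rot: [[0.998, -0.064, 0.002], [-0.064, -0.998, -0.001], [0.002, 0.0, -1.0]]
ft_force: [0.1, -0.1, -1.1]
gripper_width: 0.0424
```

{"op": "jog_arm", "data": {
  "series": [
    [[0,0,0,0,0,-2,-0.5],[0,0,0,0,0,-1,-0.5]]
  ]
}}

```text
time: 6.8
ee_pos: [0.5689, 0.0007, 0.0368]
tool_rot: [[0.998, -0.064, 0.004], [-0.064, -0.998, -0.001], [0.004, 0.001, -1.0]]
ft_force: [-3.6, 0.0, 7.1]
gripper_width: 0.0424
```

{"op": "jog_arm", "data": {
  "series": [
    [[0,0,0,0,0,0.5,0.05],[0,0,0,0,0,0,0.2],[0,0,0,0,0,0,0.4],[0,0,0,0,0,0,0.4],[0,0,0,0,0,15,0.4]]
  ]
}}

```text
time: 7.3
ee_pos: [0.5676, 0.0007, 0.0503]
tool_rot: [[0.998, -0.064, 0.0], [-0.064, -0.998, -0.0], [0.001, 0.0, -1.0]]
ft_force: [0.3, 0.1, 0.1]
gripper_width: 0.0597
```

{"op": "jog_arm", "data": {
  "series": [
    [[0,0,0,0,0,35,0.4],[0,0,0,0,0,40,0.5],[0,0,0,-10,20,30,0.5],[0,0,0,-10,40,10,0.6],[0,0,0,-10,30,0,0.6]]
  ]
}}

```text
time: 7.8
ee_pos: [0.5383, 0.0895, 0.1696]
tool_rot: [[0.997, -0.072, 0.002], [-0.072, -0.997, -0.0], [0.002, 0.0, -1.0]]
ft_force: [0.4, -0.2, -0.3]
gripper_width: 0.0682
```

Run:
```python
from h import *
o=telemetry.get_obs();print(o["time"],o["ee_pos"])
for n in("top","side"):
    im=imaging.snapshot(n)[:,:,::-1];cv2.imwrite(f"pics/{n}3.png",im)
    k=im[110:240,230:420] if n=="top" else im[150:330,330:520]
    cv2.imwrite(f"pics/{n}3z.png",cv2.resize(k,None,fx=4 if n=="top" else 3.3,fy=4 if n=="top" else 3.3,interpolation=cv2.INTER_CUBIC))
```

```text
7.8 [0.5383 0.0895 0.1696]
```

View pics/top3z.png

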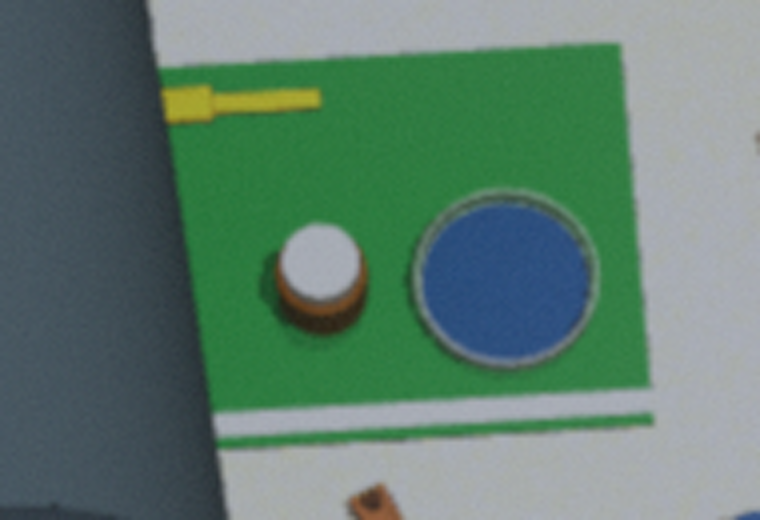

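View pics/side3z.png

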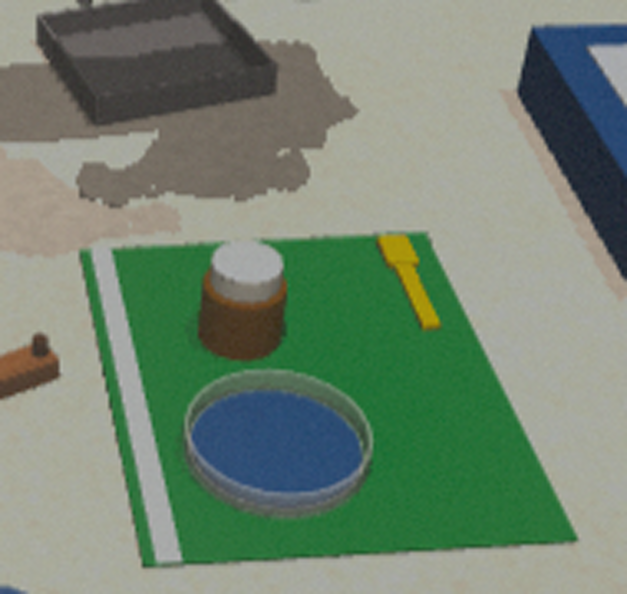

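Run:
```python
from h import *
x=np.array([.998,-.0637]);y=np.array([.0637,.998])
for n,roi in(("top",(290,158,332,200)),("side",(385,215,425,250))):
    im=cv2.imread(f"pics/{n}3.png");c=imaging.get_calibration(n)
    m=mask(im,(0,0,110),(180,60,255)); k=np.zeros_like(m);k[roi[1]:roi[3],roi[0]:roi[2]]=m[roi[1]:roi[3],roi[0]:roi[2]]
    for b in blobs(k,80): say(n+" lid",b,c,.053)
    for b in blobs(mask(im,(100,100,50),(125,255,255)),500):
        say(n+" disc",b,c,.005)
ct=imaging.get_calibration("top");cs=imaging.get_calibration("side")
p=np.array([[505,186],[440,225],[409,278],[602,270],[575,215],[545,196],[425,245]])/4+[230,110]-.4
print("top rim",circ(toz(ct,p,.018)))
p=np.array([[277,369],[225,385],[195,410],[183,440],[330,383],[360,408],[374,440],[285,495]])/3.3+[330,150]-.4
print("side rim",circ(toz(cs,p,.018)))
p=np.array([[247,241],[222,249],[211,265],[218,276],[245,285],[273,278],[284,264],[276,249]])/3.3+[330,150]-.4
print("side lid",circ(toz(cs,p,.053)))
```

```text
top lid px [309.9 175. ] circ [568.6  -1.4] r 17.8 rect [568.6  -1.9] [35.8 35.2] 36.8
top disc px [576.6 334.2] circ [ 220.4 -452.6] r 60.6 rect [ 220.3 -451.8] [126.9  88.5] 11.6
top disc px [356.1 179.9] circ [564.9 -90.4] r 39.1 rect [564.8 -90.5] [78.1 78.2] 82.8
top disc px [281.   43.8] circ [880.7  38.1] r 67.3 rect [879.4  29.5] [ 78.1 166.9] 83.5
side lid px [404.4 223.7] circ [573.3  10.3] r 32.0 rect [573.2   3.3] [73.3 69.9] 81.4
side disc px [413.5 283.7] circ [566.2 -82. ] r 36.7 rect [565.9 -82.2] [74.7 74.4] 24.2
side disc px [535.8 195.6] circ [911.8 132.4] r 129.8 rect [902.3 137.4] [308.6 182.6] 81.5
top rim (array([ 0.5615, -0.0912]), np.float64(0.04568698782834076))
side rim (array([ 0.5648, -0.0891]), np.float64(0.04412703358225701))
side lid (array([ 0.5691, -0.0008]), np.float64(0.018546677215604167))
```

{"op": "jog_arm", "data": {
  "series": [
    [[0,0,0.148,-20,25,0,0.6],[0,0,0.148,-20,25,0,0.6],[0,0,0.148,-20,25,0,0.6],[0,0,0.148,-20,25,0,0.6],[0,0,0.148,-20,25,0,0.6]]
  ]
}}

```text
time: 8.4
ee_pos: [0.4366, 0.2159, 0.1667]
tool_rot: [[0.776, 0.631, 0.002], [0.631, -0.776, -0.002], [0.0, 0.002, -1.0]]
ft_force: [0.4, 0.9, -0.1]
gripper_width: 0.0686
```

{"op": "jog_arm", "data": {
  "series": [
    [[0,0,0.148,-20,25,0,0.6],[0,0,0.148,-20,25,0,0.6],[0,0,0.148,-15,10,0,0.6],[0,0,0.148,-10,0,0,0.6],[0,0,0.148,0,0,0,0.6]]
  ]
}}

```text
time: 8.9
ee_pos: [0.3669, 0.2782, 0.1644]
tool_rot: [[0.135, 0.991, -0.0], [0.991, -0.135, -0.003], [-0.003, -0.0, -1.0]]
ft_force: [-0.1, 0.5, 0.3]
gripper_width: 0.0681
```

{"op": "jog_arm", "data": {
  "series": [
    [[0,0,0.1,0,0,0,0.6],[0,0,0,0,0,0,0.6]]
  ]
}}

```text
time: 9.1
ee_pos: [0.3666, 0.2776, 0.1636]
tool_rot: [[0.03, 1.0, -0.001], [1.0, -0.03, -0.004], [-0.004, -0.001, -1.0]]
ft_force: [0.6, -0.1, 0.1]
gripper_width: 0.0684
```

Run:
```python
from h import *
o=telemetry.get_obs();print(o["time"],o["ee_pos"],o["tool_rot"])
c=imaging.get_calibration("wrist");im=imaging.snapshot("wrist")[:,:,::-1];cv2.imwrite("pics/w4.png",im)
for b in blobs(mask(im,(24,140,60),(33,255,255)),100): say("y",b,c,.05,True)
```

```text
9.1 [0.3666 0.2776 0.1636] [[ 0.0301  0.9995 -0.001 ]
 [ 0.9995 -0.0301 -0.004 ]
 [-0.004  -0.0009 -1.    ]]
y px [161.6 453. ] circ [617.1  89.4] r 10.4 rect [616.7  89. ] [23.  18.4] 81.7
y px [348.9 234.1] circ [365.7 295.4] r 18.1 rect [365.9 295.4] [36.8 35.9] 41.4
```

View pics/w4.png

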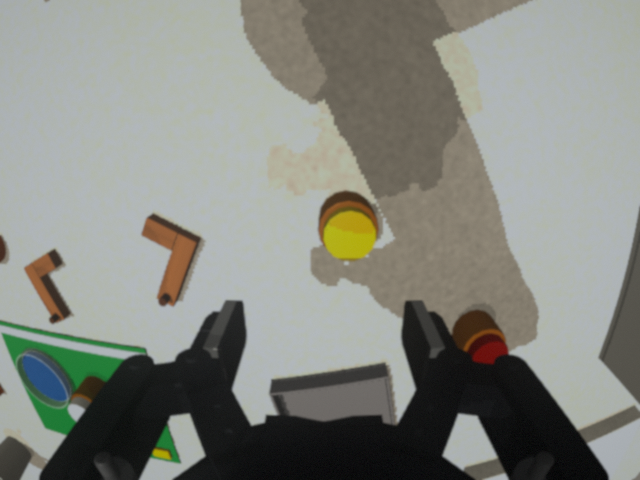

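{"op": "jog_arm", "data": {
  "series": [
    [[0.004,-0.001,-0.033,-0.5,17,-20,0.6],[0,0,0,0,0,-45,0.6],[0,0,0,0,0,-35,0.6],[0,0,0,0,0,-10,0.6]]
  ]
}}

```text
time: 9.55
ee_pos: [0.3709, 0.2958, 0.0528]
tool_rot: [[0.079, 0.997, 0.008], [0.997, -0.079, 0.004], [0.005, 0.008, -1.0]]
ft_force: [-1.9, -0.6, 1.1]
gripper_width: 0.0681
```

{"op": "jog_arm", "data": {
  "series": [
    [[-0.004,0.008,0.016,-4.5,-1.5,-10,0.6],[0,0,0,0,0,-10,0.6],[0,0,0,0,0,0,0.6]]
  ]
}}

```text
time: 9.85
ee_pos: [0.3654, 0.2928, 0.0297]
tool_rot: [[0.066, 0.998, -0.003], [0.998, -0.066, -0.002], [-0.002, -0.003, -1.0]]
ft_force: [0.3, -1.1, 0.3]
gripper_width: 0.0682
```

{"op": "jog_arm", "data": {
  "series": [
    [[0,0,0,0,1,1,-0.2],[0,0,0,0,0,0,-0.3],[0,0,0,0,0,0,-0.5],[0,0,0,0,0,0,-0.5],[0,0,0,0,0,0,-0.5]]
  ]
}}

```text
time: 10.35
ee_pos: [0.368, 0.2953, 0.0338]
tool_rot: [[0.068, 0.998, 0.002], [0.998, -0.068, 0.001], [0.001, 0.002, -1.0]]
ft_force: [0.6, 0.2, -0.9]
gripper_width: 0.0422
```

{"op": "jog_arm", "data": {
  "series": [
    [[0,0,0,0,0,15,-0.5],[0,0,0,0,0,40,-0.5],[0,0,0,5,-10,40,-0.5],[0,0,0,25,-35,20,-0.5],[0,0,0,28,-40,0,-0.5]]
  ]
}}

```text
time: 10.85
ee_pos: [0.4232, 0.2106, 0.1528]
tool_rot: [[0.057, 0.998, -0.0], [0.998, -0.057, 0.0], [0.0, -0.0, -1.0]]
ft_force: [1.2, -0.7, -1.0]
gripper_width: 0.0422
```

{"op": "jog_arm", "data": {
  "series": [
    [[0,0,0,28,-39,0,-0.5],[0,0,0,28,-39,0,-0.5],[0,0,0,28,-39,0,-0.5],[0,0,0,28,-39,0,-0.5],[0,0,0,28,-39,0,-0.5]]
  ]
}}

```text
time: 11.35
ee_pos: [0.5688, 0.0081, 0.156]
tool_rot: [[0.055, 0.998, 0.007], [0.998, -0.055, 0.002], [0.003, 0.007, -1.0]]
ft_force: [1.2, 0.9, -0.0]
gripper_width: 0.0423
```

{"op": "jog_arm", "data": {
  "series": [
    [[0,0,0,28,-39,0,-0.5],[0,0,0,28,-39,0,-0.5],[0,0,0,20,-25,0,-0.5],[0,0,0,0,0,0,-0.5],[0,0,0,0,0,0,-0.5]]
  ]
}}

```text
time: 11.85
ee_pos: [0.65, -0.1066, 0.1547]
tool_rot: [[0.064, 0.998, 0.009], [0.998, -0.064, 0.001], [0.001, 0.009, -1.0]]
ft_force: [-0.6, -0.1, -0.1]
gripper_width: 0.0424
```

Run:
```python
from h import *
o=telemetry.get_obs();print(o["time"],o["ee_pos"],o["tool_rot"])
c=imaging.get_calibration("wrist");im=imaging.snapshot("wrist")[:,:,::-1];cv2.imwrite("pics/w5.png",im)
zl=o["ee_pos"][2]-.0335+.05
for b in blobs(mask(im,(22,140,30),(34,255,255)),500): say("y",b,c,zl,True)
```

```text
11.85 [ 0.65   -0.1066  0.1547] [[ 0.0637  0.9979  0.0095]
 [ 0.998  -0.0637  0.0007]
 [ 0.0013  0.0094 -1.    ]]
y px [323.2 348.2] circ [ 648.6 -105.6] r 19.9 rect [ 648.7 -106.1] [43.3 36.4] 9.6
y px [486.2 238.6] circ [608.7 -48.4] r 10.5 rect [608.6 -48.9] [32.1  7.2] 86.7
```

View pics/w5.png

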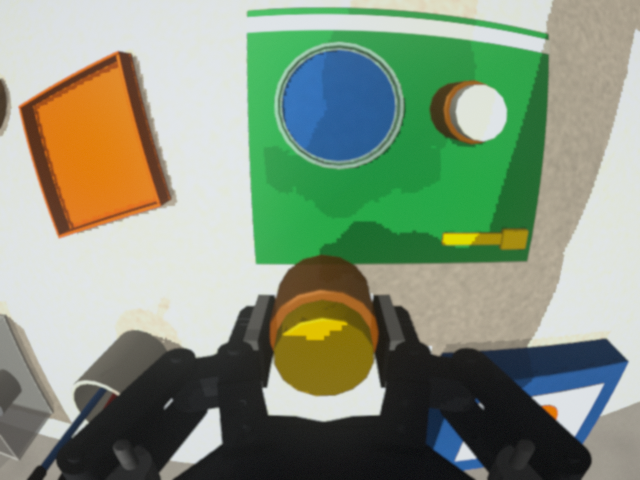

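Run:
```python
from h import *
im=cv2.imread("pics/w5.png");c=imaging.get_calibration("wrist")
cv2.imwrite("pics/w5z.png",cv2.resize(im[250:405,245:400],None,fx=4,fy=4,interpolation=cv2.INTER_CUBIC))
for b in blobs(mask(im,(100,90,50),(125,255,255)),2000): 
    if b[:,0].mean(0)[1]<200: say("disc",b,c,.005,True)
m=mask(im,(45,90,30),(75,255,255));k=cv2.bitwise_not(m);k[:42]=0;k[175:]=0;k[:,:268]=0;k[:,412:]=0
for b in blobs(k,2000): say("rim",b,c,.018,True)
m=mask(im,(0,0,150),(180,50,255));m[:75]=0;m[150:]=0;m[:,:430]=0;m[:,515:]=0
for b in blobs(m,300): say("lid",b,c,.053,True)
```

```text
disc px [338.1 105.3] circ [563.8 -89.1] r 40.8 rect [563.7 -89.3] [81.7 81.9] 87.5
rim px [338.8 105.1] circ [563.8 -89.1] r 44.7 rect [563.8 -89. ] [89.4 89.5] 87.2
lid px [480.3 112.2] circ [569.5  -0.2] r 17.9 rect [569.2  -0.2] [36.2 36.2] 36.1
```

View pics/w5z.png

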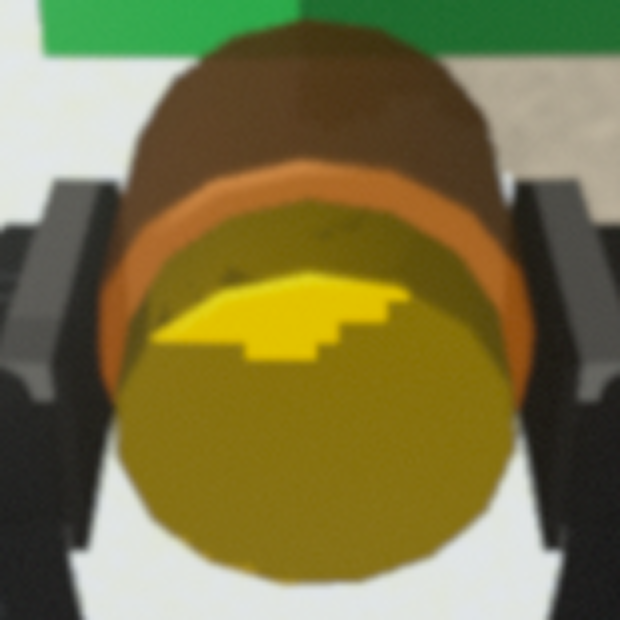

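Run:
```python
from h import *
c=imaging.get_calibration("wrist");print(c["cam_to_world"][:3,3])
p=np.array([[117,420],[150,340],[222,292],[310,272],[410,290],[470,330],[515,420],[490,505],[435,552],[360,580],[285,583],[210,560],[150,515]])/4+[245,250]-.4
print(circ(toz(c,p,.1547-.0335+.05,True)),telemetry.get_obs()["ee_pos"])
```

```text
[ 0.5649 -0.1001  0.2793]
(array([ 0.652 , -0.1056]), np.float64(0.01852125846699761)) [ 0.6498 -0.1064  0.1547]
```

{"op": "jog_arm", "data": {
  "series": [
    [[-0.001,0.009,0,-1,10.5,-20,-0.5],[0,0,0,0,0,-40,-0.5],[0,0,0,0,0,-30,-0.5],[0,0,0,0,0,-5,-0.5]]
  ]
}}

```text
time: 12.3
ee_pos: [0.6474, -0.0905, 0.0606]
tool_rot: [[0.058, 0.998, 0.004], [0.998, -0.058, -0.001], [-0.001, 0.004, -1.0]]
ft_force: [-0.6, 0.4, -1.2]
gripper_width: 0.0424
```

{"op": "jog_arm", "data": {
  "series": [
    [[0.001,0.004,-0.004,1,-5,-7,-0.5],[0,0,0,0,0,-6,-0.5],[0,0,0,0,0,-2,-0.5]]
  ]
}}

```text
time: 12.6
ee_pos: [0.6482, -0.0938, 0.0472]
tool_rot: [[0.059, 0.998, 0.0], [0.998, -0.059, 0.0], [0.0, 0.0, -1.0]]
ft_force: [0.0, 0.0, -0.9]
gripper_width: 0.0421
```

{"op": "jog_arm", "data": {
  "series": [
    [[0,0,-0.003,0.5,-2,-6,-0.5],[0,0,0,0,0,-2.5,-0.5]]
  ]
}}

```text
time: 12.8
ee_pos: [0.6505, -0.0963, 0.0404]
tool_rot: [[0.062, 0.998, 0.004], [0.998, -0.062, -0.001], [-0.001, 0.004, -1.0]]
ft_force: [-0.5, -0.0, 0.5]
gripper_width: 0.0424
```

{"op": "jog_arm", "data": {
  "series": [
    [[0,0.004,0,-1.8,0.5,-3,-0.5],[0,0,0,0,0,-1,-0.5]]
  ]
}}

```text
time: 13.0
ee_pos: [0.6492, -0.0963, 0.0368]
tool_rot: [[0.063, 0.998, 0.002], [0.998, -0.063, -0.001], [-0.001, 0.002, -1.0]]
ft_force: [-0.5, 0.7, -0.6]
gripper_width: 0.0421
```

{"op": "jog_arm", "data": {
  "series": [
    [[0,0.002,0,-0.5,0,-1.5,-0.5],[0,0,0,0,0,-1,-0.5]]
  ]
}}

```text
time: 13.2
ee_pos: [0.6489, -0.0964, 0.0349]
tool_rot: [[0.063, 0.998, -0.0], [0.998, -0.063, -0.001], [-0.001, 0.0, -1.0]]
ft_force: [-3.2, 1.5, 6.2]
gripper_width: 0.0422
```

Contact; release, retreat upward, and head for the tin.

{"op": "jog_arm", "data": {
  "series": [
    [[0,0,0,0,0,0.5,0.05],[0,0,0,0,0,0,0.2],[0,0,0,0,0,0,0.3],[0,0,0,0,0,0,0.3],[0,0,0,0,0,15,0.3]]
  ]
}}

```text
time: 13.7
ee_pos: [0.6477, -0.096, 0.0489]
tool_rot: [[0.063, 0.998, -0.003], [0.998, -0.063, -0.001], [-0.001, -0.003, -1.0]]
ft_force: [0.2, -0.1, -0.4]
gripper_width: 0.0557
```

{"op": "jog_arm", "data": {
  "series": [
    [[0,0,0,0,0,35,0.3],[0,0,0,0,0,45,0.4],[0,0,-0.148,-30,-15,35,0.5],[0,0,-0.148,-45,-15,0,0.5],[0,0,-0.148,-45,-15,0,0.5]]
  ]
}}

```text
time: 14.2
ee_pos: [0.5304, -0.1412, 0.1686]
tool_rot: [[0.492, 0.871, 0.005], [0.871, -0.492, -0.0], [0.003, 0.005, -1.0]]
ft_force: [-0.4, -0.5, -0.1]
gripper_width: 0.0636
```

{"op": "jog_arm", "data": {
  "series": [
    [[0,0,-0.148,-40,-15,0,0.5],[0,0,-0.148,-40,-15,0,0.5],[0,0,-0.148,-20,0,0,0.5],[0,0,-0.148,0,0,0,0.5],[0,0,-0.148,0,0,0,0.5]]
  ]
}}

```text
time: 14.7
ee_pos: [0.421, -0.1732, 0.1704]
tool_rot: [[0.954, 0.3, 0.004], [0.3, -0.954, -0.007], [0.001, 0.008, -1.0]]
ft_force: [0.4, 0.4, -0.2]
gripper_width: 0.064
```

{"op": "jog_arm", "data": {
  "series": [
    [[0,0,-0.148,0,0,0,0.5],[0,0,-0.148,0,0,0,0.5],[0,0,0,0,0,0,0.5]]
  ]
}}

```text
time: 15.0
ee_pos: [0.4202, -0.1733, 0.171]
tool_rot: [[1.0, 0.005, 0.002], [0.005, -1.0, -0.008], [0.002, 0.008, -1.0]]
ft_force: [0.1, 0.4, 0.3]
gripper_width: 0.0639
```

Run:
```python
from h import *
o=telemetry.get_obs();print(o["time"],o["ee_pos"],o["tool_rot"])
c=imaging.get_calibration("wrist");im=imaging.snapshot("wrist")[:,:,::-1];cv2.imwrite("pics/w6.png",im)
for b in blobs(mask(im,(100,100,50),(125,255,255)),300): say("blue",b,c,.02,True)
im=imaging.snapshot("top")[:,:,::-1];cv2.imwrite("pics/top6.png",im)
im=imaging.snapshot("side")[:,:,::-1];cv2.imwrite("pics/side6.png",im)
```

```text
15.0 [ 0.4202 -0.1733  0.171 ] [[ 1.      0.005   0.0023]
 [ 0.0051 -1.     -0.0084]
 [ 0.0023  0.0084 -1.    ]]
blue px [184.1 437.8] circ [ 246.5 -441.4] r 42.2 rect [ 259.4 -450.6] [118.2  57.6] 58.4
blue px [313.5 238.6] circ [ 413.5 -188.4] r 19.2 rect [ 413.6 -188.5] [39.4 37.6] 75.6
blue px [496.6 121.1] circ [559.3 -89.2] r 37.8 rect [559.8 -89.2] [74.2 77.1] 3.0
```

View pics/w6.png

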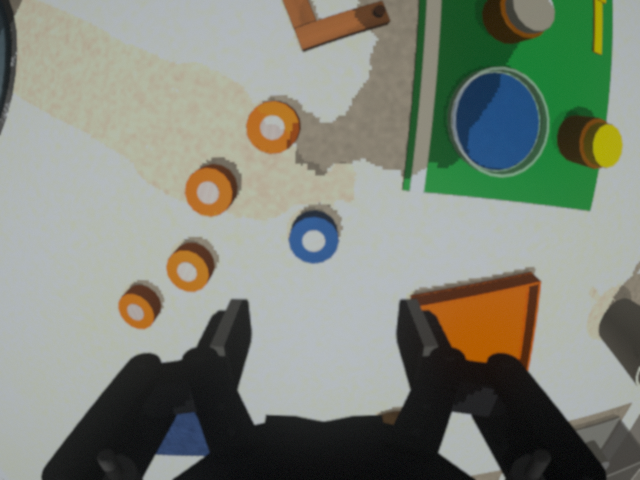

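View pics/side6.png

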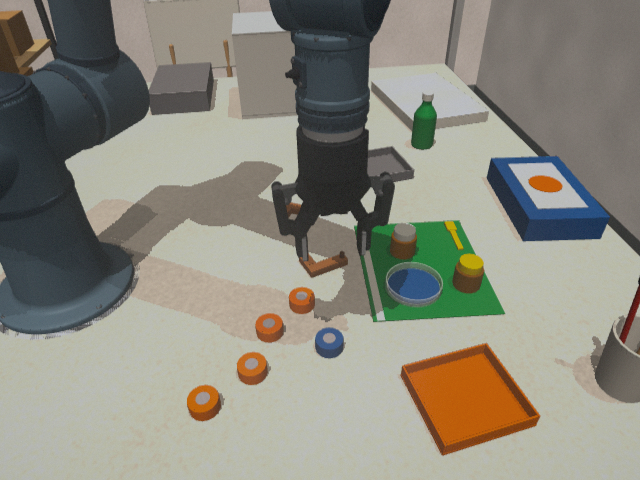

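View pics/top6.png

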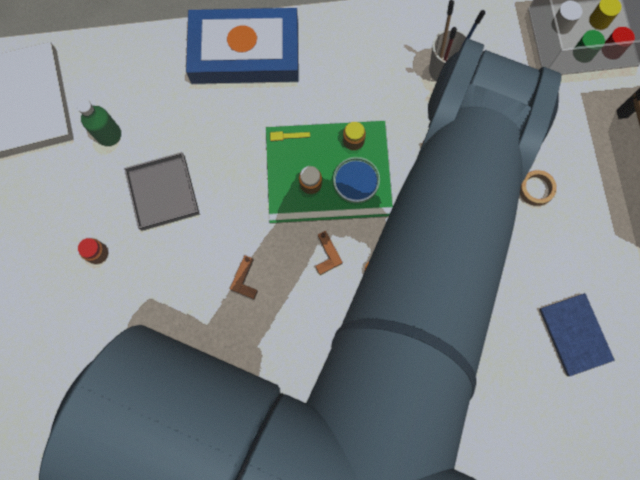

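{"op": "jog_arm", "data": {
  "series": [
    [[0.008,0.002,-0.068,-7,-15.5,-20,0.5],[0,0,0,0,0,-45,0.5],[0,0,0,0,0,-40,0.5],[0,0,0,0,0,-10,0.5]]
  ]
}}

```text
time: 15.55
ee_pos: [0.4169, -0.1915, 0.0561]
tool_rot: [[0.999, -0.053, 0.009], [-0.053, -0.999, -0.006], [0.01, 0.006, -1.0]]
ft_force: [0.2, 0.3, 0.3]
gripper_width: 0.0643
```

Run:
```python
from h import *
im=cv2.imread("pics/top6.png");c=imaging.get_calibration("top")
for b in blobs(mask(im,(24,140,60),(33,255,255)),100): say("y",b,c,.053)
im=cv2.imread("pics/side6.png");c=imaging.get_calibration("side")
for b in blobs(mask(im,(24,140,60),(33,255,255)),100): say("y",b,c,.053)
cv2.imwrite("pics/side6z.png",cv2.resize(im[215:310,370:500],None,fx=5,fy=5,interpolation=cv2.INTER_CUBIC))
```

```text
y px [288.6 135.4] circ [654.   28.8] r 23.6 rect [654.5  27.4] [16.3 74.3] 0.0
y px [354.2 130.8] circ [646.6 -96. ] r 17.7 rect [646.7 -96. ] [36.4 35.1] 35.7
y px [602.9  14.5] circ [ 835.6 -630.1] r 28.4 rect [ 836.7 -629.1] [41.6 77.7] 50.6
y px [470.5 263.9] circ [ 645.3 -100.7] r 21.4 rect [ 645.2 -100.8] [49.5 35.1] 58.7
y px [453.9 234.4] circ [647.1 -25.8] r 25.3 rect [645.9 -26.8] [76.4 16.7] 87.1
```

View pics/side6z.png

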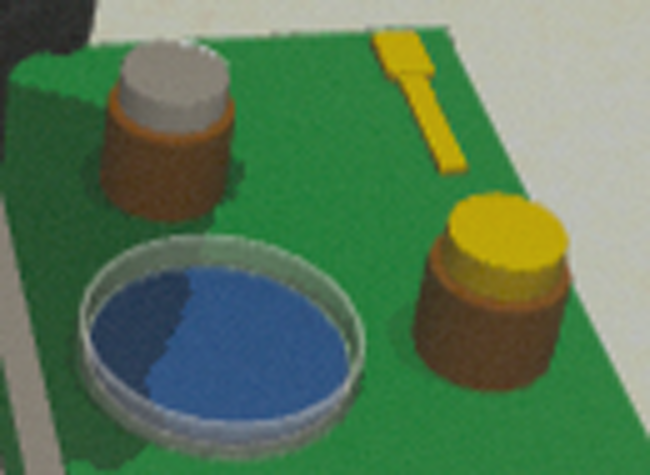

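Run:
```python
from h import *
c=imaging.get_calibration("side")
p=np.array([[447,235],[470,203],[500,194],[545,207],[569,243],[520,272],[470,256],[555,265]])/5+[370,215]-.4
print(circ(toz(c,p,.053)))
p=np.array([[79,325],[90,285],[140,248],[210,234],[290,255],[340,293],[365,340],[225,422],[130,390],[310,410]])/5+[370,215]-.4
print(circ(toz(c,p,.018)))
```

```text
(array([ 0.6489, -0.0956]), np.float64(0.018204673352031634))
(array([ 0.5637, -0.0875]), np.float64(0.04372097894502785))
```

{"op": "jog_arm", "data": {
  "series": [
    [[0.006,0.009,-0.01,-4,3,-12,0.5],[0,0,0,0,0,-10,0.5],[0,0,0,0,0,-7,0.5]]
  ]
}}

```text
time: 15.85
ee_pos: [0.4123, -0.188, 0.0246]
tool_rot: [[0.998, -0.061, -0.001], [-0.061, -0.998, 0.001], [-0.002, -0.001, -1.0]]
ft_force: [-0.7, -1.5, -1.0]
gripper_width: 0.0638
```

{"op": "jog_arm", "data": {
  "series": [
    [[0,0,0,0,0,0,-0.2],[0,0,0,0,0,0,-0.4],[0,0,0,0,0,0,-0.6],[0,0,0,0,0,0,-0.6],[0,0,0,0,0,0,-0.6]]
  ]
}}

```text
time: 16.35
ee_pos: [0.4143, -0.189, 0.0265]
tool_rot: [[0.998, -0.059, 0.002], [-0.059, -0.998, -0.001], [0.002, 0.001, -1.0]]
ft_force: [-0.7, -1.3, -0.5]
gripper_width: 0.0375
```

{"op": "jog_arm", "data": {
  "series": [
    [[0,0,0,0,0,15,-0.6],[0,0,0,0,0,40,-0.6],[0,0,0,5,8,45,-0.6],[0,0,0,20,25,25,-0.6],[0,0,0,28,35,0,-0.6]]
  ]
}}

```text
time: 16.85
ee_pos: [0.4651, -0.1212, 0.1564]
tool_rot: [[0.998, -0.068, 0.0], [-0.068, -0.998, -0.001], [0.0, 0.0, -1.0]]
ft_force: [1.2, -0.4, -0.8]
gripper_width: 0.0375
```

{"op": "jog_arm", "data": {
  "series": [
    [[0,0,0,28,33,0,-0.6],[0,0,0,28,33,0,-0.6],[0,0,0,24,28,0,-0.6],[0,0,0,15,15,0,-0.6],[0,0,0,0,0,0,-0.6]]
  ]
}}

```text
time: 17.35
ee_pos: [0.5683, -0.0042, 0.1602]
tool_rot: [[0.998, -0.063, 0.011], [-0.063, -0.998, -0.002], [0.011, 0.001, -1.0]]
ft_force: [-0.4, -0.4, -1.1]
gripper_width: 0.0373
```

Run:
```python
from h import *
o=telemetry.get_obs();print(o["time"],o["ee_pos"],o["tool_rot"])
c=imaging.get_calibration("wrist");im=imaging.snapshot("wrist")[:,:,::-1];cv2.imwrite("pics/w7.png",im)
cv2.imwrite("pics/w7z.png",cv2.resize(im[255:410,245:400],None,fx=4,fy=4,interpolation=cv2.INTER_CUBIC))
print(c["cam_to_world"][:3,3])
```

```text
17.35 [ 0.5683 -0.0042  0.1602] [[ 0.9979 -0.0631  0.0106]
 [-0.0631 -0.998  -0.0016]
 [ 0.0107  0.0009 -0.9999]]
[0.5733 0.0817 0.2854]
```

View pics/w7.png

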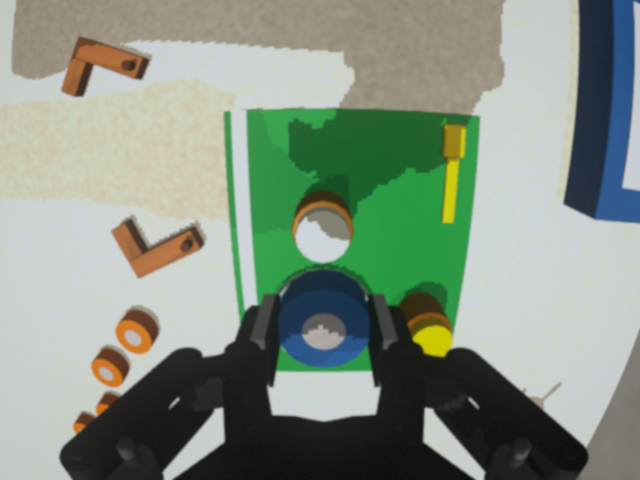

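View pics/w7z.png

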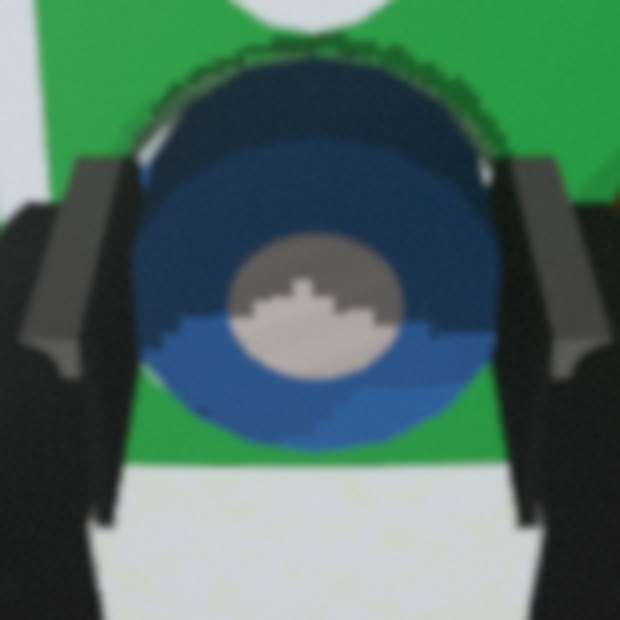

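Run:
```python
from h import *
im=cv2.imread("pics/w7.png");c=imaging.get_calibration("wrist")
p=np.array([[316,232],[228,300],[403,305],[255,250],[380,250],[316,381],[250,352],[385,350]])/4+[245,255]-.4
print("spot",circ(toz(c,p,.1537,True)))
p=np.array([[132,250],[180,180],[240,148],[316,136],[390,150],[450,180],[498,245],[490,355],[440,410],[380,440],[316,450],[245,438],[190,405],[150,365]])/4+[245,255]-.4
print("rim",circ(toz(c,p,.1537,True)))
b=im[185:270,285:362];cv2.imwrite("pics/w7j.png",cv2.resize(b,None,fx=7,fy=7,interpolation=cv2.INTER_CUBIC))
m=mask(im,(24,140,60),(33,255,255))
for b in blobs(m,100): say("y",b,c,.053,True)
```

```text
spot (array([ 0.5681, -0.0081]), np.float64(0.009472302743492048))
rim (array([ 0.5681, -0.0076]), np.float64(0.020115836708590334))
y px [432.4 336.9] circ [648.6 -91.4] r 18.0 rect [650.6 -91. ] [29.8 44. ] 34.9
y px [451.2 171. ] circ [656.6  37.7] r 21.4 rect [656.4  36.5] [66.2 15.3] 86.4
```

View pics/w7j.png

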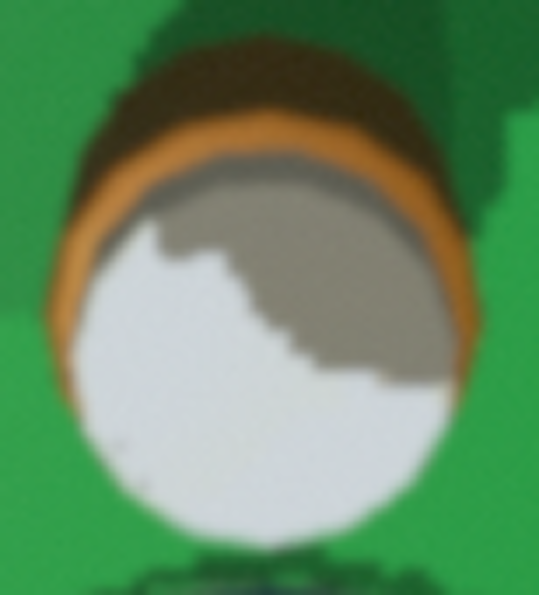

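Run:
```python
from h import *
c=imaging.get_calibration("wrist")
p=np.array([[72,355],[95,275],[155,218],[220,188],[265,182],[360,205],[430,275],[455,350],[452,410],[410,485],[345,530],[268,548],[200,530],[135,490],[90,430]])/7+[285,185]-.4
print("lid",circ(toz(c,p,.053,True)))
```

```text
lid (array([ 0.5687, -0.0017]), np.float64(0.018197620216174205))
```

{"op": "jog_arm", "data": {
  "series": [
    [[0.002,0.01,0,1,6.3,-10,-0.6],[0,0,0,0,0,-25,-0.6],[0,0,0,0,0,-20,-0.6],[0,0,0,0,0,-5,-0.6]]
  ]
}}

```text
time: 17.8
ee_pos: [0.5659, -0.0008, 0.0978]
tool_rot: [[0.998, -0.068, -0.002], [-0.068, -0.998, -0.0], [-0.002, 0.001, -1.0]]
ft_force: [-1.3, -0.1, -0.1]
gripper_width: 0.0372
```

{"op": "jog_arm", "data": {
  "series": [
    [[0,-0.002,0.005,3,3,-5,-0.6],[0,0,0,0,0,-3,-0.6],[0,0,0,0,0,0,-0.6]]
  ]
}}

```text
time: 18.1
ee_pos: [0.5673, 0.0012, 0.0887]
tool_rot: [[0.998, -0.065, -0.003], [-0.065, -0.998, -0.0], [-0.003, 0.0, -1.0]]
ft_force: [-0.0, 0.7, -1.2]
gripper_width: 0.0376
```

{"op": "jog_arm", "data": {
  "series": [
    [[0,-0.003,0,2,1,-4,-0.6],[0,0,0,0,0,-1.5,-0.6]]
  ]
}}

```text
time: 18.3
ee_pos: [0.5706, 0.002, 0.0844]
tool_rot: [[0.998, -0.066, 0.003], [-0.066, -0.998, -0.0], [0.003, 0.0, -1.0]]
ft_force: [0.4, -0.1, -0.3]
gripper_width: 0.0377
```

{"op": "jog_arm", "data": {
  "series": [
    [[0,0.003,0,-1.2,0,-3,-0.6],[0,0,0,0,0,-1,-0.6]]
  ]
}}

```text
time: 18.5
ee_pos: [0.5699, 0.0021, 0.0807]
tool_rot: [[0.998, -0.065, 0.001], [-0.065, -0.998, -0.001], [0.001, 0.0, -1.0]]
ft_force: [0.0, 0.2, -1.3]
gripper_width: 0.0375
```

{"op": "jog_arm", "data": {
  "series": [
    [[0,0.001,0,-0.5,0,-1.5,-0.6],[0,0,0,0,0,-0.5,-0.6]]
  ]
}}

```text
time: 18.7
ee_pos: [0.5695, 0.0021, 0.0786]
tool_rot: [[0.998, -0.065, 0.0], [-0.065, -0.998, -0.001], [0.0, 0.001, -1.0]]
ft_force: [0.6, -0.3, -0.6]
gripper_width: 0.0379
```

{"op": "jog_arm", "data": {
  "series": [
    [[0,0,0,0,0,-1.2,-0.6],[0,0,0,0,0,-0.5,-0.6]]
  ]
}}

```text
time: 18.9
ee_pos: [0.5697, 0.002, 0.0778]
tool_rot: [[0.998, -0.065, 0.001], [-0.065, -0.998, -0.001], [0.001, 0.001, -1.0]]
ft_force: [-2.4, 0.7, 4.6]
gripper_width: 0.0375
```

{"op": "jog_arm", "data": {
  "series": [
    [[0,0,0,0,0,0.3,-0.05],[0,0,0,0,0,0,0.1],[0,0,0,0,0,0,0.25],[0,0,0,0,0,0,0.3],[0,0,0,0,0,12,0.3]]
  ]
}}

```text
time: 19.4
ee_pos: [0.5687, 0.0021, 0.0891]
tool_rot: [[0.998, -0.065, -0.002], [-0.065, -0.998, -0.001], [-0.002, 0.001, -1.0]]
ft_force: [0.5, 0.5, -0.3]
gripper_width: 0.0555
```

{"op": "jog_arm", "data": {
  "series": [
    [[0,0,0,0,0,30,0.3],[0,0,0,0,0,40,0.3],[0,0,0,0,10,20,0.3],[0,0,0,0,40,0,0.3],[0,0,0,-20,40,0,0.2]]
  ]
}}

```text
time: 19.9
ee_pos: [0.5518, 0.09, 0.1882]
tool_rot: [[0.997, -0.075, 0.006], [-0.075, -0.997, -0.001], [0.006, 0.001, -1.0]]
ft_force: [1.0, 1.6, -0.7]
gripper_width: 0.0517
```

Run:
```python
from h import *
o=telemetry.get_obs();print(o["time"],o["ee_pos"],o["tool_rot"])
for n in("top","side"):
    im=imaging.snapshot(n)[:,:,::-1];cv2.imwrite(f"pics/{n}8.png",im)
    k=im[110:240,230:420] if n=="top" else im[190:320,360:510]
    cv2.imwrite(f"pics/{n}8z.png",cv2.resize(k,None,fx=4,fy=4,interpolation=cv2.INTER_CUBIC))
    c=imaging.get_calibration(n)
    for b in blobs(mask(im,(100,100,50),(125,255,255)),100): say(n,b,c,.073)
    for b in blobs(mask(im,(24,140,60),(33,255,255)),100): say(n+"y",b,c,.053)
```

```text
19.9 [0.5518 0.09   0.1882] [[ 0.9972 -0.0745  0.0058]
 [-0.0745 -0.9972 -0.0013]
 [ 0.0059  0.0009 -1.    ]]
top px [576.7 334.6] circ [ 217.8 -423.7] r 57.0 rect [ 218.  -423.6] [119.   83.2] 11.8
top px [308.5 172.1] circ [567.1   0.5] r 19.5 rect [567.4   0.5] [38.4 40.7] 57.8
top px [356.1 179.8] circ [541.7 -84.2] r 36.7 rect [541.6 -84.3] [73.4 73.4] 82.8
top px [281.  45.] circ [837.7  37.1] r 63.7 rect [837.1  29.9] [ 77.4 156.2] 82.9
topy px [288.8 135.3] circ [655.1  28.5] r 23.5 rect [651.1  27.8] [74.3 16.3] 83.0
topy px [354.2 130.8] circ [646.6 -95.9] r 17.7 rect [646.7 -95.9] [36.2 35.1] 35.4
topy px [605.6  14.4] circ [ 835.9 -631.1] r 27.9 rect [ 834.4 -632.9] [44.  72.1] 67.3
side px [413.5 283.7] circ [ 539.2 -150.6] r 32.1 rect [ 538.7 -150.5] [59.3 70.2] 81.7
side px [405.8 223.4] circ [565.9  -9.4] r 25.0 rect [567.1 -10.7] [59.6 36.3] 75.7
side px [533.2 196. ] circ [841.6  36.5] r 113.6 rect [832.7  41.2] [269.3 159.8] 81.7
sidey px [470.1 263.6] circ [ 645.3 -100.7] r 21.4 rect [ 645.1 -100.5] [48.9 35.1] 56.7
sidey px [454.  234.5] circ [648.2 -26.5] r 25.5 rect [645.9 -27. ] [76.4 16.7] 87.1
```

View pics/top8z.png

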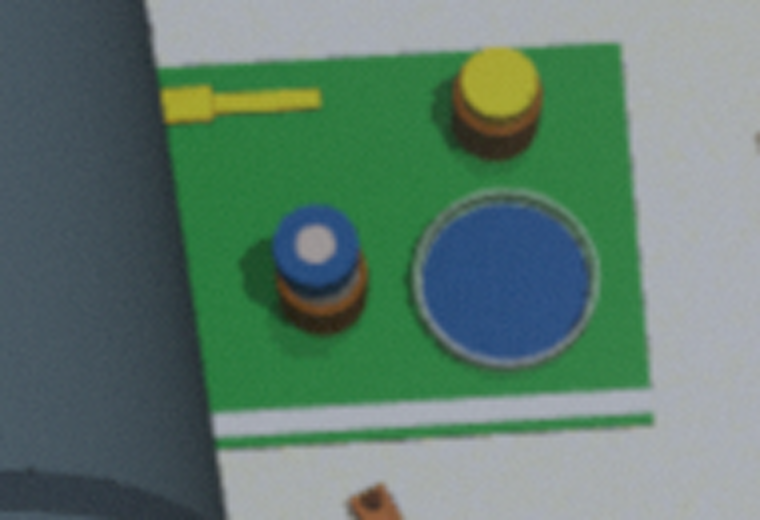

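View pics/side8z.png

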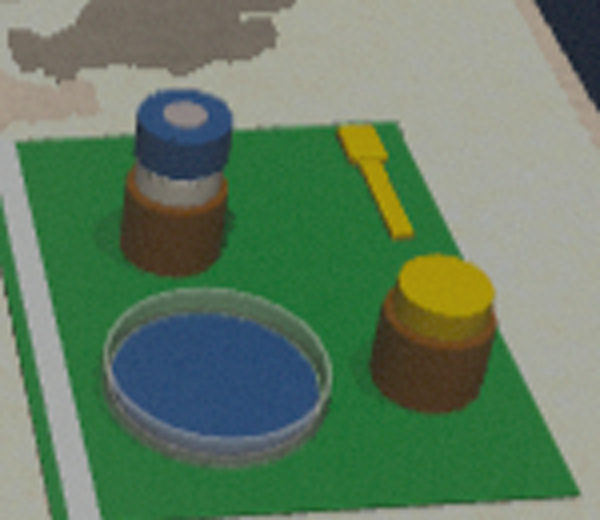

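Run:
```python
from h import *
ct=imaging.get_calibration("top");cs=imaging.get_calibration("side")
a=toz(ct,np.array([[497,158]])/4+[230,110]-.4,.003);b=toz(ct,np.array([[503,186]])/4+[230,110]-.4,.018);print("gap yellow",a,b)
a=toz(ct,np.array([[318,333],[276,280],[368,275]])/4+[230,110]-.4,.003)
im=cv2.imread("pics/top8.png")
def spot(im,c,cx,cy,nm):
    m=mask(im,(0,0,100),(180,70,255));k=np.zeros_like(m);k[cy-6:cy+7,cx-8:cx+9]=m[cy-6:cy+7,cx-8:cx+9]
    for b in blobs(k,10): say(nm,b,c,.073)
spot(im,ct,309,171,"top spot")
spot(cv2.imread("pics/side8.png"),cs,406,219,"side spot")
```

```text
gap yellow [[ 0.6297 -0.095 ]] [[ 0.6089 -0.0945]]
top spot px [308.2 170.5] circ [570.1   0.2] r 8.6 rect [570.3   0.1] [16.6 17.5] 83.3
side spot px [405.8 218.2] circ [570.5   3.1] r 8.4 rect [570.2   2.8] [16.6 17.5] 16.7
```

Run:
```python
from h import *
o=telemetry.get_obs();print(o["time"],o["ee_pos"])
c=imaging.get_calibration("wrist");im=imaging.snapshot("wrist")[:,:,::-1];cv2.imwrite("pics/w9.png",im)
for b in blobs(mask(im,(100,90,40),(125,255,255)),300): say("blue",b,c,.073,True)
for b in blobs(mask(im,(24,140,50),(33,255,255)),100): say("y",b,c,.053,True)
```

```text
20.0 [0.5477 0.0932 0.1878]
blue px [352.  362.1] circ [564.9 -19.1] r 38.2 rect [569.2 -19.3] [93.8 62.8] 63.8
blue px [602.5 196.1] circ [811.1 109.4] r 79.9 rect [785.5 100.5] [111.  218.1] 12.3
y px [459.9 267.1] circ [656.4  52.6] r 22.0 rect [656.3  51.3] [66.8 15.4] 86.2
```

View pics/w9.png

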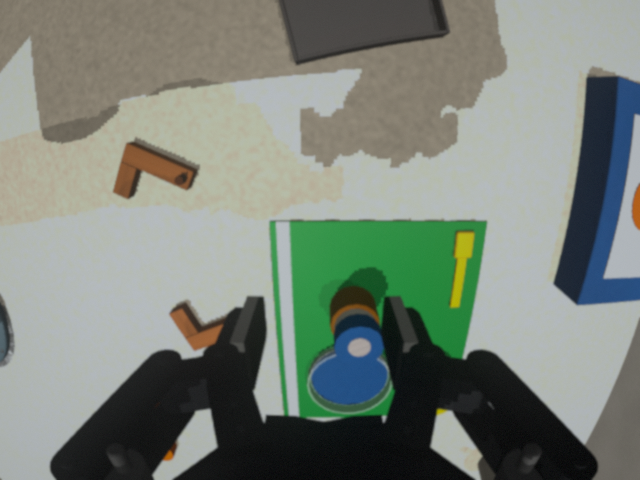

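{"op": "jog_arm", "data": {
  "series": [
    [[0,0,0,5,-50,10,0.2],[0,0,0,5,-50,10,0.2],[0,0,0,5,-50,10,0.2],[0,0,0.01,5,-50,0,0.2],[0,0,0,0,0,0,0.2]]
  ]
}}

```text
time: 20.55
ee_pos: [0.5684, -0.1132, 0.2202]
tool_rot: [[0.999, -0.053, 0.004], [-0.053, -0.999, -0.006], [0.005, 0.005, -1.0]]
ft_force: [0.4, 0.8, 0.1]
gripper_width: 0.0512
```

Run:
```python
from h import *
o=telemetry.get_obs();print(o["time"],o["ee_pos"])
c=imaging.get_calibration("wrist");im=imaging.snapshot("wrist")[:,:,::-1];cv2.imwrite("pics/w10.png",im)
import pickle;pickle.dump(c,open("w10.pkl","wb"))
for b in blobs(mask(im,(100,90,40),(125,255,255)),300): say("blue",b,c,.073,True)
for b in blobs(mask(im,(24,140,50),(33,255,255)),100): say("y",b,c,.053,True)
```

```text
20.55 [ 0.5684 -0.1132  0.2202]
blue px [315.5 176.5] circ [565.8 -77.3] r 32.5 rect [565.5 -77.4] [64.7 65.7] 86.8
blue px [315.8  71. ] circ [570.6   1. ] r 19.1 rect [570.7   1.2] [38.5 38.5] 86.7
blue px [579.3  59.9] circ [808.   23.3] r 51.1 rect [815.6  32.8] [ 88.9 126. ] 84.4
y px [417.7 189.1] circ [648.5 -94.7] r 18.4 rect [648.6 -95. ] [36.4 37.1] 88.6
y px [429.1  46.3] circ [661.3  22.3] r 22.5 rect [660.3  21.4] [68.9 15.8] 86.1
```

View pics/w10.png

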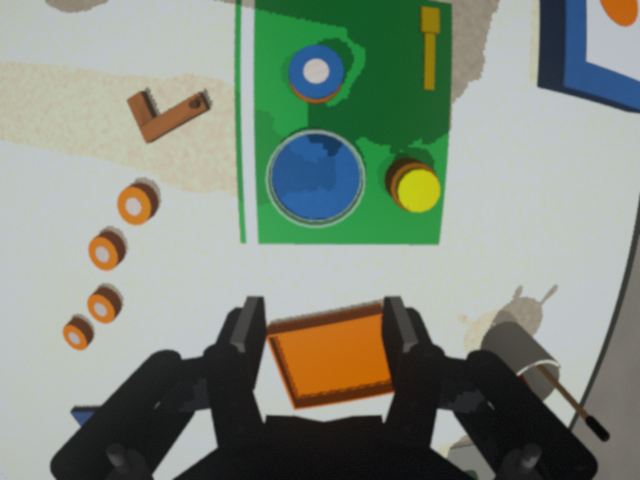

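Run:
```python
from h import *
import pickle
im=cv2.imread("pics/w10.png");c=pickle.load(open("w10.pkl","rb"))
for b in blobs(mask(im,(100,90,40),(125,255,255)),2000): say("disc",b,c,.005,True)
m=mask(im,(45,90,30),(75,255,255));k=cv2.bitwise_not(m);k[:120]=0;k[240:]=0;k[:,:262]=0;k[:,368:]=0
k[:,:265]=0
for b in blobs(k,2000): say("rim",b,c,.018,True)
m=cv2.bitwise_not(mask(im,(45,90,20),(75,255,255)))
cv2.imwrite("pics/w10z.png",cv2.resize(im[35:235,260:450],None,fx=4,fy=4,interpolation=cv2.INTER_CUBIC)[:340,:400])
cv2.imwrite("pics/w10z.png",cv2.resize(im[35:115,275:360],None,fx=8,fy=8,interpolation=cv2.INTER_CUBIC))
# bottom-most of amber body vs camera nadir
a=mask(im,(5,80,30),(22,255,255));a[:40]=0;a[115:]=0;a[:,:280]=0;a[:,:][:,360:]=0
for b in blobs(a,10): print(b[:,0].min(0),b[:,0].max(0))
print(c["cam_to_world"][:3,3])
```

```text
disc px [315.5 176.5] circ [563.9 -89.9] r 40.6 rect [563.5 -90. ] [80.8 82.1] 86.8
disc px [315.8  71. ] circ [569.9   8. ] r 23.9 rect [570.    8.2] [48.2 48.2] 86.7
disc px [579.3  59.9] circ [866.6  35.8] r 63.9 rect [876.1  47.6] [111.1 157.5] 84.4
rim px [315.3 177.9] circ [563.9 -89. ] r 44.6 rect [564.2 -89.3] [89.5 89.1] 41.0
[291  85] [339 103]
[ 0.5734 -0.0268  0.3451]
```

View pics/w10z.png

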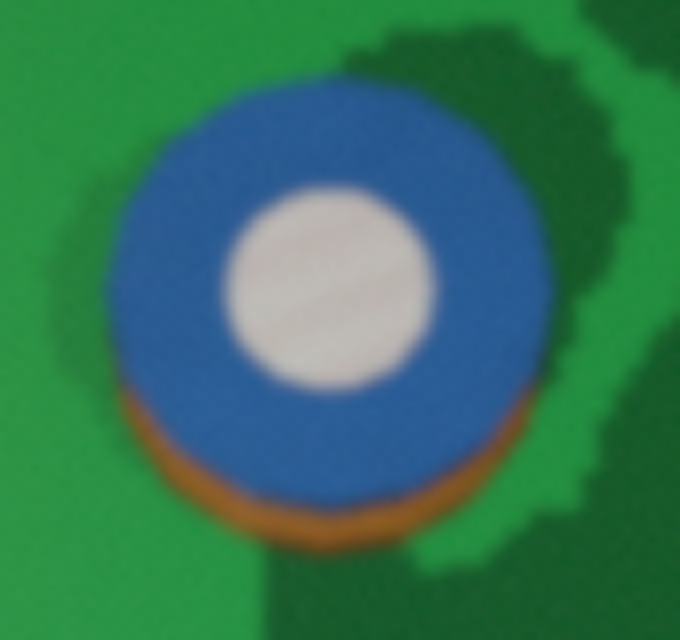

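Run:
```python
from h import *
import pickle
from scipy.optimize import least_squares
c=pickle.load(open("w10.pkl","rb"))
p=np.array([[140,430],[180,490],[240,535],[330,553],[420,535],[480,490],[520,425]])/8+[275,35]-.45
for z in(.039,.036):
    P=toz(c,p,z,True);r=least_squares(lambda q:np.hypot(*(P-q).T)-.022,[.569,0]);print(z,r.x,r.fun*1000)
p=np.array([[107,290],[330,74],[553,290],[330,505]])/8+[275,35]-.45
print(circ(toz(c,p,.073,True)))
```

```text
0.039 [ 0.5699 -0.0002] [-0.7222 -0.2503  0.3095  0.314   0.3935 -0.1332 -0.8452]
0.036 [ 0.5698 -0.0002] [-0.6325 -0.2338  0.2772  0.2571  0.3609 -0.1181 -0.7554]
(array([0.5705, 0.0014]), np.float64(0.019925984879739848))
```

{"op": "jog_arm", "data": {
  "series": [
    [[0,0,0.148,-26,5,0,0.1],[0,0,0.148,-26,5,0,0.1],[0,0,0.148,-26,10,0,0.1],[0,0,0.148,-26,20,0,0.1],[0,0,0.148,-26,25,0,0.1]]
  ]
}}

```text
time: 21.1
ee_pos: [0.4362, -0.0468, 0.2197]
tool_rot: [[0.764, 0.645, 0.006], [0.645, -0.764, 0.001], [0.006, 0.003, -1.0]]
ft_force: [0.7, 0.9, 1.0]
gripper_width: 0.0468
```

{"op": "jog_arm", "data": {
  "series": [
    [[0,0,0.148,-5,20,-10,0.1],[0,0,0.148,0,10,-10,0.1],[0,0,0.148,0,0,-10,0.1],[0,0,0.148,0,0,-10,0.1],[0,0,0.148,0,0,0,0.1]]
  ]
}}

```text
time: 21.6
ee_pos: [0.424, -0.0098, 0.1793]
tool_rot: [[0.117, 0.993, 0.001], [0.993, -0.117, 0.007], [0.007, -0.0, -1.0]]
ft_force: [-0.5, -0.0, 0.6]
gripper_width: 0.0471
```

{"op": "jog_arm", "data": {
  "series": [
    [[0,0,0.148,0,0,0,0.1],[0,0,0.148,0,0,0,0.1],[0,0,0.148,0,0,0,0.1],[0,0,0,0,0,0,0.1]]
  ]
}}

```text
time: 22.0
ee_pos: [0.4217, -0.0073, 0.1791]
tool_rot: [[-0.327, 0.945, -0.005], [0.945, 0.327, 0.007], [0.009, -0.003, -1.0]]
ft_force: [0.3, -0.1, 0.3]
gripper_width: 0.0468
```

```bash
cat >> h.py <<'E'
def foot(m_c,cal,z,hand):
    P=(toz(cal,m_c[:,0],z,True)*1000).astype(np.float32); return P
E
python3 - <<'E'
from h import *
import pickle
o=telemetry.get_obs();print(o["time"],o["ee_pos"],o["tool_rot"])
c=imaging.get_calibration("wrist");im=imaging.snapshot("wrist")[:,:,::-1];cv2.imwrite("pics/w11.png",im)
pickle.dump(c,open("w11.pkl","wb"))
for b in blobs(mask(im,(0,90,60),(16,220,255)),300): say("wood",b,c,.014,True)
E
```

```text
22.0 [ 0.4217 -0.0073  0.1791] [[-0.3266  0.9451 -0.0052]
 [ 0.9451  0.3267  0.0073]
 [ 0.0086 -0.0025 -1.    ]]
wood px [616.6 367.1] circ [486.2 445.1] r 45.7 rect [489.  443.9] [122.6  43.1] 72.4
wood px [ 39.7 265.1] circ [ 573.8 -293.4] r 66.4 rect [ 574.5 -295.8] [137.9 135.5] 9.6
wood px [485.3 246.2] circ [398.7 136.7] r 29.7 rect [398.6 133.8] [52.7 69.9] 62.4
wood px [310.6 214. ] circ [426.7  -9. ] r 29.4 rect [428.6  -7. ] [71.4 48.4] 20.5
wood px [225.  135.5] circ [ 383.6 -100.9] r 20.5 rect [ 383.8 -100.6] [40.2 42.2] 16.1
wood px [189.  58.] circ [ 330.9 -149.6] r 21.1 rect [ 331.1 -149.4] [44.8 39.6] 79.8
wood px [126.8  17.2] circ [ 305.6 -218.2] r 19.1 rect [ 308.6 -216.9] [33.3 49.8] 7.0
```

View pics/w11.png

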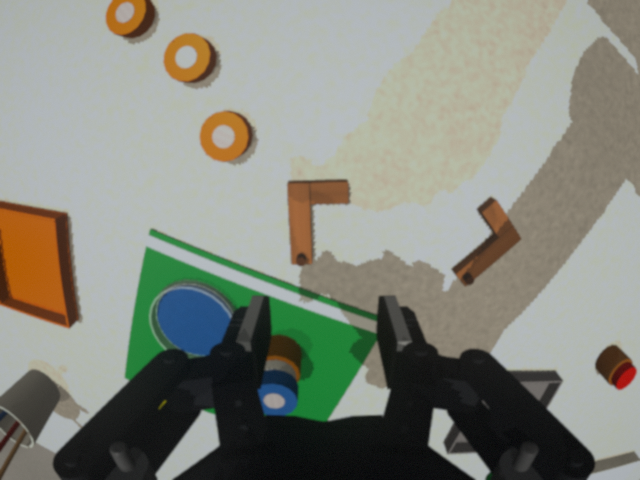

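{"op": "jog_arm", "data": {
  "series": [
    [[-0.007,-0.005,0.02,16,-13,-20,0.1],[0,0,0,0,0,-45,0.1],[0,0,0,0,0,-45,0.1],[0,0,0,0,0,-10,0.1]]
  ]
}}

```text
time: 22.45
ee_pos: [0.4421, -0.0205, 0.0596]
tool_rot: [[-0.333, 0.943, 0.011], [0.943, 0.333, -0.002], [-0.005, 0.01, -1.0]]
ft_force: [-0.8, 1.8, 1.0]
gripper_width: 0.0469
```

{"op": "jog_arm", "data": {
  "series": [
    [[0.002,0.011,0.015,-4,0.5,-13,0.1],[0,0,0,0,0,-12,0.1],[0,0,0,0,0,-8,0.1]]
  ]
}}

```text
time: 22.75
ee_pos: [0.4367, -0.0193, 0.0242]
tool_rot: [[-0.344, 0.939, -0.003], [0.939, 0.344, 0.001], [0.002, -0.003, -1.0]]
ft_force: [1.1, -0.4, -0.8]
gripper_width: 0.0469
```

{"op": "jog_arm", "data": {
  "series": [
    [[0,-0.003,0,1,0,-1,-0.3],[0,0,0,0,0,0,-0.7],[0,0,0,0,0,0,-1],[0,0,0,0,0,0,-1],[0,0,0,0,0,0,-1]]
  ]
}}

```text
time: 23.25
ee_pos: [0.4389, -0.0193, 0.0244]
tool_rot: [[-0.342, 0.94, 0.002], [0.94, 0.342, 0.001], [0.0, 0.002, -1.0]]
ft_force: [0.1, -0.7, -0.1]
gripper_width: 0.0164
```

{"op": "jog_arm", "data": {
  "series": [
    [[0,0,0,0,0,15,-1],[0,0,0,0,0,45,-1],[0,0,0,0,0,48,-1],[0,0,0,15,30,30,-1],[0,0,0,20,42,0,-1]]
  ]
}}

```text
time: 23.75
ee_pos: [0.471, 0.0515, 0.1681]
tool_rot: [[-0.333, 0.943, -0.001], [0.943, 0.333, 0.001], [0.001, -0.0, -1.0]]
ft_force: [2.2, -1.2, 0.0]
gripper_width: 0.016
```

Run:
```python
from h import *
ct=imaging.get_calibration("top");t=cv2.imread("pics/top0.png")
cv2.imwrite("pics/tray.png",cv2.resize(t[140:240,115:210],None,fx=6,fy=6,interpolation=cv2.INTER_CUBIC))
```

```text
(no output)
```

View pics/tray.png

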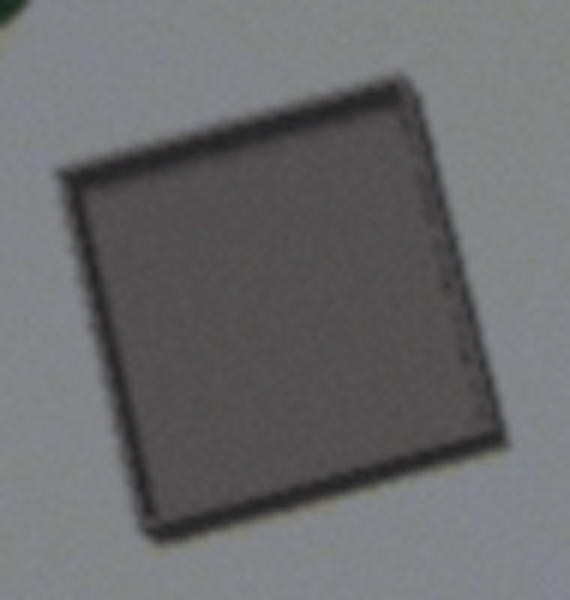

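{"op": "jog_arm", "data": {
  "series": [
    [[0,0,0,23,44,0,-1],[0,0,0,23,44,0,-1],[0,0,0,23,44,0,-1],[0,0,0,23,44,0,-1],[0,0,0,0,0,0,-1]]
  ]
}}

```text
time: 24.25
ee_pos: [0.5669, 0.2341, 0.1718]
tool_rot: [[-0.335, 0.942, 0.011], [0.942, 0.335, 0.003], [-0.0, 0.011, -1.0]]
ft_force: [0.0, -0.6, -0.2]
gripper_width: 0.0159
```

Run:
```python
from h import *
ct=imaging.get_calibration("top")
p=np.array([[60,172],[405,75],[503,438],[145,525]])/6+[115,140]-.4
P=toz(ct,p,.022)*1000;print(P,P.mean(0),np.linalg.norm(np.diff(P,axis=0),axis=1))
o=telemetry.get_obs();print(o["ee_pos"])
im=imaging.snapshot("wrist")[:,:,::-1];cv2.imwrite("pics/w12.png",im)
```

```text
[[637.1767 351.6318]
 [656.8547 239.1089]
 [530.7026 216.4012]
 [516.0587 330.2056]] [585.1982 284.3369] [114.2305 128.1794 114.7427]
[0.5669 0.2341 0.1718]
```

View pics/w12.png

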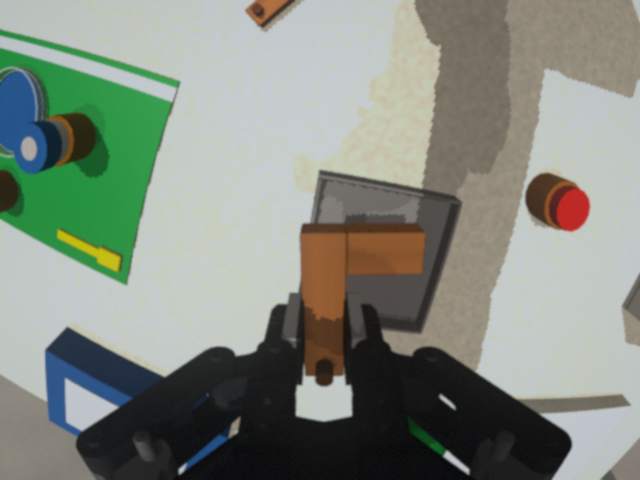

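{"op": "jog_arm", "data": {
  "series": [
    [[-0.003,0.011,0,28,37,0,-1],[0,0,0,0,0,-40,-1],[0,0,0,0,0,-40,-1],[0,0,0,0,0,-25,-1],[0,0,0,0,0,0,-1]]
  ]
}}

```text
time: 24.8
ee_pos: [0.5935, 0.2658, 0.0648]
tool_rot: [[-0.331, 0.944, -0.003], [0.944, 0.331, -0.004], [-0.003, -0.004, -1.0]]
ft_force: [-1.1, -0.3, -0.6]
gripper_width: 0.0159
```

{"op": "jog_arm", "data": {
  "series": [
    [[0.004,-0.003,0,0,4,-18,-1],[0,0,0,0,0,-10,-1],[0,0,0,0,0,-3,-1]]
  ]
}}

```text
time: 25.1
ee_pos: [0.594, 0.2672, 0.0368]
tool_rot: [[-0.328, 0.945, 0.002], [0.945, 0.328, -0.0], [-0.001, 0.002, -1.0]]
ft_force: [0.3, 0.6, 0.1]
gripper_width: 0.0162
```

{"op": "jog_arm", "data": {
  "series": [
    [[0,0.002,0,0,0,-4.5,-1],[0,0,0,0,0,-2,-1],[0,0,0,0,0,-1,-1]]
  ]
}}

```text
time: 25.4
ee_pos: [0.5957, 0.2667, 0.0321]
tool_rot: [[-0.327, 0.945, 0.004], [0.945, 0.327, 0.0], [-0.001, 0.004, -1.0]]
ft_force: [1.0, 0.4, -0.6]
gripper_width: 0.0165
```

{"op": "jog_arm", "data": {
  "series": [
    [[0,0.004,0,0,0,-3,-1],[0,0,0,0,0,-2,-1],[0,0,0,0,0,-1,-1]]
  ]
}}

```text
time: 25.7
ee_pos: [0.5969, 0.2671, 0.0272]
tool_rot: [[-0.327, 0.945, 0.002], [0.945, 0.327, 0.001], [0.001, 0.002, -1.0]]
ft_force: [0.3, -0.6, -1.4]
gripper_width: 0.0157
```

{"op": "jog_arm", "data": {
  "series": [
    [[0,0.002,0,0,0,-1.2,-1],[0,0,0,0,0,-0.5,-1]]
  ]
}}

```text
time: 25.9
ee_pos: [0.597, 0.2672, 0.026]
tool_rot: [[-0.327, 0.945, 0.0], [0.945, 0.327, 0.001], [0.001, 0.0, -1.0]]
ft_force: [-2.8, -1.1, 6.8]
gripper_width: 0.0159
```

{"op": "jog_arm", "data": {
  "series": [
    [[0,0,0,0,0,0.4,-0.5],[0,0,0,0,0,0,-0.3],[0,0,0,0,0,0,-0.1],[0,0,0,0,0,0,-0.1],[0,0,0,0,0,15,-0.1]]
  ]
}}

```text
time: 26.4
ee_pos: [0.5953, 0.2667, 0.0392]
tool_rot: [[-0.327, 0.945, -0.004], [0.945, 0.327, 0.0], [0.001, -0.004, -1.0]]
ft_force: [-0.5, -0.5, -0.0]
gripper_width: 0.0384
```

{"op": "jog_arm", "data": {
  "series": [
    [[0,0,0,0,0,40,-0.1],[0,0,0,0,0,45,-0.1],[0,0,-0.14,-30,-22,40,0.1],[0,0,-0.14,-38,-25,10,0.1],[0,0,-0.14,-38,-25,0,0.1]]
  ]
}}

```text
time: 26.9
ee_pos: [0.4945, 0.1974, 0.1746]
tool_rot: [[0.1, 0.995, 0.003], [0.995, -0.1, 0.006], [0.006, 0.002, -1.0]]
ft_force: [0.3, -0.5, 0.2]
gripper_width: 0.047
```

{"op": "jog_arm", "data": {
  "series": [
    [[0,0,-0.14,-38,-25,0,0.1],[0,0,-0.14,-38,-20,0,0.1],[0,0,-0.12,0,0,0,0.1],[0,0,0,0,0,0,0.1]]
  ]
}}

```text
time: 27.3
ee_pos: [0.4083, 0.1479, 0.1745]
tool_rot: [[0.496, 0.868, 0.002], [0.868, -0.496, 0.002], [0.003, 0.001, -1.0]]
ft_force: [1.1, 1.3, 0.7]
gripper_width: 0.0469
```

Run:
```python
from h import *
import pickle
o=telemetry.get_obs();print(o["time"],o["ee_pos"],o["tool_rot"])
c=imaging.get_calibration("wrist");im=imaging.snapshot("wrist")[:,:,::-1];cv2.imwrite("pics/w13.png",im)
for b in blobs(mask(im,(0,90,60),(16,220,255)),300): say("wood",b,c,.014,True)
```

```text
27.3 [0.4083 0.1479 0.1745] [[ 0.4963  0.8682  0.0019]
 [ 0.8682 -0.4963  0.002 ]
 [ 0.0027  0.0006 -1.    ]]
wood px [ 40.1 440.1] circ [ 506.6 -435.2] r 36.2 rect [ 503.2 -434.3] [ 58.2 102.1] 21.8
wood px [102.  313.8] circ [383.1 -99.9] r 24.8 rect [383.1 -99.7] [39.1 56.5] 9.7
wood px [ 12.4 295.8] circ [ 306.2 -215.7] r 26.4 rect [ 304.4 -216.5] [64.5 39. ] 89.6
wood px [ 49.7 291.5] circ [ 331.2 -148.4] r 25.7 rect [ 330.1 -148.2] [39.2 60. ] 4.4
wood px [520.3 308.9] circ [591.3 276.8] r 32.7 rect [591.9 282.3] [88.3 48.8] 19.2
wood px [310.3 205.4] circ [397.6 137.9] r 29.1 rect [399.  135.3] [48.1 70.4] 60.6
wood px [614.1 152.5] circ [489.1 429.5] r 33.3 rect [489.2 428.6] [81.4 45.2] 62.4
```

View pics/w13.png

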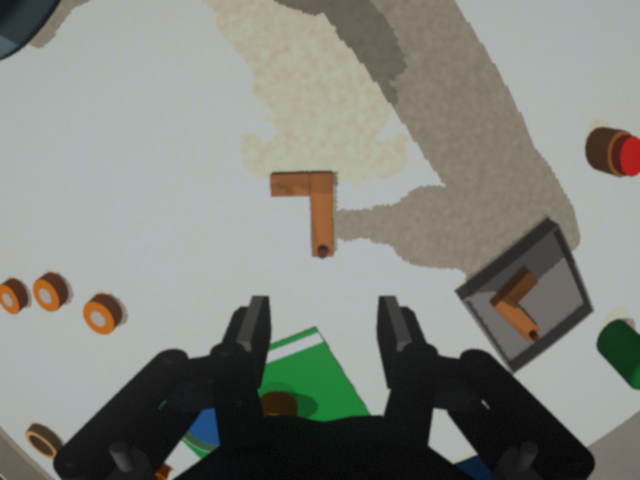

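{"op": "jog_arm", "data": {
  "series": [
    [[-0.002,0.002,0.01,2.5,-2,-20,0.1],[0,0,0,0,0,-45,0.1],[0,0,0,0,0,-45,0.1],[0,0,0,0,0,-10,0.1]]
  ]
}}

```text
time: 27.75
ee_pos: [0.4192, 0.1483, 0.0548]
tool_rot: [[0.474, 0.88, 0.013], [0.88, -0.474, 0.003], [0.009, 0.01, -1.0]]
ft_force: [-1.0, -0.5, -0.7]
gripper_width: 0.0471
```

{"op": "jog_arm", "data": {
  "series": [
    [[-0.003,0.013,-0.012,-8,-2,-12,0.1],[0,0,0,0,0,-10,0.1],[0,0,0,0,0,-6,0.1]]
  ]
}}

```text
time: 28.05
ee_pos: [0.4129, 0.1471, 0.0243]
tool_rot: [[0.481, 0.877, -0.001], [0.877, -0.481, -0.0], [-0.001, -0.001, -1.0]]
ft_force: [1.0, 0.4, 0.3]
gripper_width: 0.0468
```

{"op": "jog_arm", "data": {
  "series": [
    [[0,0,0,-1.5,-0.5,-0.5,-0.3],[0,0,0,0,0,0,-0.7],[0,0,0,0,0,0,-1],[0,0,0,0,0,0,-1],[0,0,0,0,0,0,-1]]
  ]
}}

```text
time: 28.55
ee_pos: [0.4138, 0.1471, 0.0253]
tool_rot: [[0.48, 0.878, 0.003], [0.878, -0.48, 0.0], [0.002, 0.003, -1.0]]
ft_force: [-0.2, 0.2, -1.3]
gripper_width: 0.0161
```

{"op": "jog_arm", "data": {
  "series": [
    [[0,0,0,0,0,15,-1],[0,0,0,0,0,45,-1],[0,0,0,0,0,48,-1],[0,0,0,10,-30,30,-1],[0,0,0,10,-45,0,-1]]
  ]
}}

```text
time: 29.05
ee_pos: [0.4316, 0.0731, 0.1688]
tool_rot: [[0.471, 0.882, 0.002], [0.882, -0.471, 0.0], [0.002, 0.002, -1.0]]
ft_force: [2.6, 0.2, -1.4]
gripper_width: 0.0159
```

{"op": "jog_arm", "data": {
  "series": [
    [[0,0,0,18,-45,0,-1],[0,0,0,18,-45,0,-1],[0,0,0,18,-45,0,-1],[0,0,0,18,-45,0,-1],[0,0,0,18,-45,0,-1]]
  ]
}}

```text
time: 29.55
ee_pos: [0.5242, -0.1589, 0.1735]
tool_rot: [[0.468, 0.884, 0.012], [0.884, -0.468, -0.0], [0.006, 0.011, -1.0]]
ft_force: [0.0, 0.6, -0.4]
gripper_width: 0.0163
```

{"op": "jog_arm", "data": {
  "series": [
    [[0,0,0,20,-45,0,-1],[0,0,0,20,-45,0,-1],[0,0,0,15,-35,0,-1],[0,0,0,0,0,0,-1]]
  ]
}}

```text
time: 29.95
ee_pos: [0.5809, -0.2936, 0.1732]
tool_rot: [[0.474, 0.88, 0.016], [0.88, -0.474, -0.003], [0.005, 0.016, -1.0]]
ft_force: [-0.6, -0.2, -0.3]
gripper_width: 0.0159
```

Run:
```python
from h import *
im=imaging.snapshot("wrist")[:,:,::-1];cv2.imwrite("pics/w14.png",im)
```

```text
(no output)
```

View pics/w14.png

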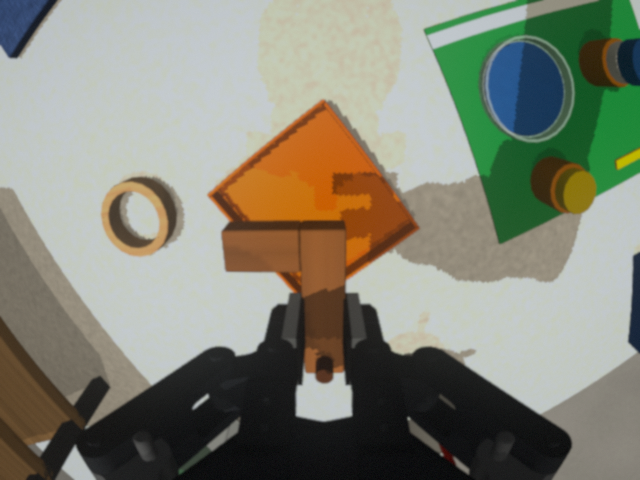

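{"op": "jog_arm", "data": {
  "series": [
    [[0.003,0.016,0,2,8.5,-10,-1],[0,0,0,0,0,-40,-1],[0,0,0,0,0,-40,-1],[0,0,0,0,0,-15,-1],[0,0,0,0,0,0,-1]]
  ]
}}

```text
time: 30.5
ee_pos: [0.5805, -0.2733, 0.0646]
tool_rot: [[0.467, 0.884, -0.005], [0.884, -0.467, 0.005], [0.002, -0.006, -1.0]]
ft_force: [-1.2, 0.1, -0.7]
gripper_width: 0.0157
```

{"op": "jog_arm", "data": {
  "series": [
    [[-0.005,-0.005,0,1,-11,-18,-1],[0,0,0,0,0,-10,-1],[0,0,0,0,0,-3,-1]]
  ]
}}

```text
time: 30.8
ee_pos: [0.5817, -0.2793, 0.0345]
tool_rot: [[0.463, 0.886, -0.0], [0.886, -0.463, 0.001], [0.001, -0.001, -1.0]]
ft_force: [-0.2, -0.1, -0.9]
gripper_width: 0.0162
```

{"op": "jog_arm", "data": {
  "series": [
    [[0,0,0,1,-5,-2.5,-1],[0,0,0,0,0,-2,-1],[0,0,0,0,0,-1,-1]]
  ]
}}

```text
time: 31.1
ee_pos: [0.584, -0.2836, 0.031]
tool_rot: [[0.461, 0.887, 0.002], [0.887, -0.461, 0.001], [0.001, 0.001, -1.0]]
ft_force: [-1.0, -1.0, -0.8]
gripper_width: 0.0158
```

{"op": "jog_arm", "data": {
  "series": [
    [[0,0.002,0,0,0,-2.5,-1],[0,0,0,0,0,-1,-1],[0,0,0,0,0,-0.8,-1]]
  ]
}}

```text
time: 31.4
ee_pos: [0.585, -0.2842, 0.0279]
tool_rot: [[0.462, 0.887, 0.002], [0.887, -0.462, -0.001], [0.0, 0.002, -1.0]]
ft_force: [0.1, -0.5, -0.2]
gripper_width: 0.016
```

{"op": "jog_arm", "data": {
  "series": [
    [[0,0.002,0,0,0,-1.2,-1],[0,0,0,0,0,-0.6,-1]]
  ]
}}

```text
time: 31.6
ee_pos: [0.5851, -0.2843, 0.0269]
tool_rot: [[0.462, 0.887, 0.0], [0.887, -0.462, -0.001], [-0.001, 0.001, -1.0]]
ft_force: [-1.9, 2.2, 5.8]
gripper_width: 0.016
```

{"op": "jog_arm", "data": {
  "series": [
    [[0,0,0,0,0,0.4,-0.5],[0,0,0,0,0,0,-0.3],[0,0,0,0,0,0,-0.1],[0,0,0,0,0,0,-0.1],[0,0,0,0,0,15,-0.1]]
  ]
}}

```text
time: 32.1
ee_pos: [0.5836, -0.2836, 0.0402]
tool_rot: [[0.462, 0.887, -0.003], [0.887, -0.462, 0.001], [-0.0, -0.003, -1.0]]
ft_force: [-0.6, 0.9, 0.7]
gripper_width: 0.0381
```

{"op": "jog_arm", "data": {
  "series": [
    [[0,0,0,0,0,40,-0.1],[0,0,0,0,0,45,-0.1],[0,0,0,-30,-10,40,0.1],[0,0,0,-40,-15,20,0.1],[0,0,0,-40,-20,0,0.1]]
  ]
}}

```text
time: 32.6
ee_pos: [0.4751, -0.3271, 0.1889]
tool_rot: [[0.454, 0.891, -0.001], [0.891, -0.454, -0.001], [-0.001, -0.001, -1.0]]
ft_force: [-0.1, 0.0, 0.5]
gripper_width: 0.0472
```

{"op": "jog_arm", "data": {
  "series": [
    [[0,0,0,-30,-35,0,0.1],[0,0,0,-30,-35,0,0.1],[0,0,0,0,0,0,0.1]]
  ]
}}

```text
time: 32.9
ee_pos: [0.4095, -0.4011, 0.1916]
tool_rot: [[0.457, 0.889, -0.0], [0.889, -0.457, -0.005], [-0.004, 0.002, -1.0]]
ft_force: [0.7, 1.0, -0.3]
gripper_width: 0.0468
```

Run:
```python
from h import *
import pickle
print(telemetry.get_obs()["time"])
for n in("top","side"):
    im=imaging.snapshot(n)[:,:,::-1];cv2.imwrite(f"pics/{n}9.png",im)
    c=imaging.get_calibration(n)
    for b in blobs(mask(im,(100,100,50),(125,255,255)),100): say(n+" disc.005",b,c,.005)
    for b in blobs(mask(im,(24,140,60),(33,255,255)),100): say(n+"y",b,c,.053)
t=cv2.imread("pics/top9.png");cv2.imwrite("pics/top9z.png",cv2.resize(t[100:245,110:510],None,fx=2,fy=2,interpolation=cv2.INTER_CUBIC))
```

```text
32.9
top disc.005 px [308.3 171.9] circ [592.1  -0.2] r 20.8 rect [592.3  -0.3] [40.9 43.4] 57.8
top disc.005 px [350.5 170.8] circ [580.7 -83.8] r 26.3 rect [587.7 -81.8] [29.2 76.4] 19.6
top disc.005 px [242.5  43.6] circ [898.7 102.6] r 105.3 rect [893.1 103.4] [228.1 155.3] 84.3
topy px [288.5 135.4] circ [653.6  28.9] r 23.6 rect [651.1  27.8] [74.3 16.3] 83.0
topy px [354.2 130.8] circ [646.5 -95.9] r 17.8 rect [646.7 -96. ] [36.4 35.1] 35.7
topy px [604.   14.4] circ [ 836.9 -629.7] r 27.9 rect [ 835.8 -630.1] [41.4 77.2] 54.4
side disc.005 px [430.9 286.7] circ [587.4 -91.4] r 19.4 rect [594.3 -94.1] [57.4 20. ] 66.9
side disc.005 px [540.  197.8] circ [909.  133.5] r 130.5 rect [902.3 137.4] [308.6 182.6] 81.5
sidey px [470.3 263.8] circ [ 645.3 -100.8] r 21.4 rect [ 645.4 -100.6] [48.9 35.1] 58.7
sidey px [453.9 234.5] circ [648.6 -26.4] r 25.6 rect [645.9 -26.9] [76.5 16.7] 87.1
```

View pics/top9z.png

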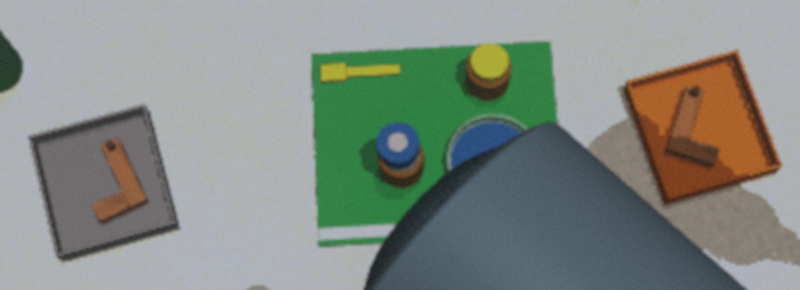

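View pics/side9.png

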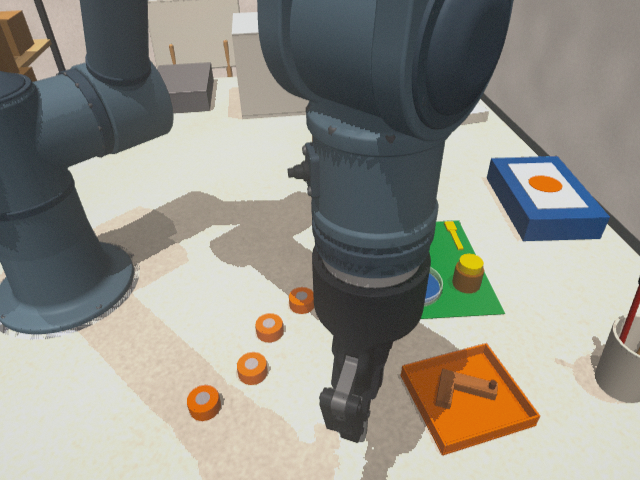

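```bash
python3 -c "
from station import bot
print(bot.hand_in())"
```

```text
the job is handed in; nothing more can be done
None
```

The kit is set out as asked and handed in at about 33 s, with the gripper clear of everything.

I worked in the order given: white-lidded jar, yellow-lidded jar, blue tin, left-hand foot, right-hand foot. The feet started on the opposite sides from their trays, so I told them apart by shape: the left-hand foot is in the grey left tray and the right-hand foot in the orange right tray.

What my checks showed:
- **White-lidded jar:** left of the dish with a gap of about 22 mm, and in line with the dish's centre to about 1 mm.
- **Yellow-lidded jar:** behind the dish with a gap of about 18 mm by the wrist camera. The top camera made it about 15–18 mm, and in one check its foot-to-rim distance came out near 21 mm. The wrist and top cameras put it in line to about 1 mm; the side camera read about 3 mm off.
- **Blue tin:** about 1.6 mm off the jar's centre by the wrist camera. The other two cameras read 2 to 4 mm off.
- **Dish:** it had not moved, within 1–2 mm, when last seen in full at 20.5 s. In the final pictures the arm hides part of it, so I could not measure it again there, but the arm did not work near it after that.
- **Feet:** the final pictures show both inside their trays, lying peg up.

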